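# Get the short can from behind the tall drinks

### The arm

A 6-joint arm with a two-finger parallel gripper is mounted at the origin on the work surface. World frame = base frame: x ahead of the robot, y to its left, z up, the work surface at z = 0. Lengths are in m, angles in rad, forces in N, time in s.
With the tool pointing down it reaches from about 0.35 to 0.975 m from the base axis. Payload 4.9 kg.
Tool frame: the origin (TCP) lies at the very end of the fingers, on their centre line; the grasp point (between the pads) lies 19 mm behind it; x points along the fingers, y is the direction in which the jaws open and shut, and the axes are right-handed (so a half turn about x gives the same grasp; the last joint's range is limited). The gripper opens to 85 mm and grips with 20 to 120 N. Pads are 22 mm wide; open, the fingers measure 114 mm over their backs; the gripper's body (76 mm by 85 mm) begins 54 mm behind the grasp point. The pads swing forward as they close: fully open they stand 13 mm farther back than shut.
Start: joints at [1.115, 0.053, 1.613, -0, 1.476, -0.119], TCP at [0.207, 0.59, 0.231] pointing down, gripper open.
Joint ranges: [-3.01, 3.01], [-1.01, 2.22], [0.06, 2.58], [-1.02, 4.17], [0.09, 2.62], [-3.14, 3.14]. Speed limits (rad/s): [2.57, 2.57, 3.14, 3.14, 3.14, 3.14].

### API

Orientations are given as a rotation vector (axis times angle).
In Python, from station import ctrl, get_image, calibration, finish_job, search_frame, cut_out, mark_of gives the robot as it stands. The module is installed in compiled form; this text tells all that it offers.
- The arm moves only by the tool arm_command, never from a script. Its argument "plan" is a list that holds one entry, the list of rows, each a list of 7 numbers: the shift along the tool's x, y, z in m, then the turn, a rotation vector about the tool's x, y, z in degrees, then the finger opening in m, from 0 to 0.0854. A call has 1 to 20 rows; each row shifts and turns the pose as measured when the row begins, along the tool's axes as they then stand; what a row does not reach is not made up. A row lasts 1/12 s, in which the tool goes at most 41.7 mm and 7.16 degrees, less where a joint would pass 70% of its speed; a pose out of reach is approached as far as the arm can. A call with a gripper value outside its range is refused whole. The fingers move at their own pace and stop on an object; "squeeze" is the grip in N (left out, the last holds). Time passes only in rows, so rows that do not move let the fingers close. It gives the time, the measured TCP pose, the force and the opening at its end, in the units of the state.
- ctrl.get_obs(): the state, without advancing time (a new reading comes with each control period).
- get_image(name): name is "scene" or "top"; returns the picture (420x560x3 uint8, red, green, blue); there is no depth.
- calibration(name): a dict with "fx", "fy", "cx", "cy" (pixels), "cam_to_world" (4x4, takes a point from camera to world coordinates). Camera axes: x right, y down, z forward; pixel columns grow to the right and rows downward; lengths in m; the calibration is good to about 2 mm. A picture is of the moment at which its call begins. calibration takes no time and is no camera call.
- finish_job(): hands the job in, once; it reports no verdict.
Trained networks look in the newest picture that a camera, given by its name, has taken for a name from the list of things; names that differ only in an ending like _2 or _b are one class to them, and where a whole thing is asked for, a point or a joint stands for the part that bears it (a point fixed in the world has none). Each returns a list of dicts, best first, with "conf" (0 to 1); they miss things now and then, are a little off and sometimes report something else, mostly with a low value. They report only what shows in the picture. A call takes as long as a camera call. They do not tell look-alikes from the thing itself.
- search_frame(camera, thing): "at" ([x, y, z] in m, in the coordinates of the camera as it stood for that picture, good to about 4 mm: the middle of the surface that is visible of it).
- cut_out(camera, thing): "mask" (420x560 bool, what is visible of it).
- mark_of(camera, thing): "at" ([x, y, z] in m, in the coordinates of the camera as it stood for that picture, good to about 4 mm: a listed point, or the origin of a listed thing).
The state is a dict: "t": time; "q": joint angles; "dq": joint speeds; "effort": joint torques, N m; "tool_pos": TCP position; "tool_rot": TCP orientation; "contact_force": force on the tool from outside, world axes, zero at the start; "wrist_torque": the same for the moment, N m; "opening": finger opening in m.
Only numpy, scipy, OpenCV 4.12 (cv2) and the standard library are available. Lean on these libraries where they do the work, as an engineer would, in place of code of your own. Each camera call takes 0.05 s, during which the arm holds its last target. There are 200 camera calls.

### The job

The customer wants the short can at the back of the drinks tray, boxed in by the three taller drinks: stand the two bottles and the tall can on the rubber bar mat out of the way, then take the short can and stand it upright in the middle of the cork coaster. After that put the two bottles and the tall can back in the tray, each upright on the very spot where it stood at the start. Leave the orange foam sleeve and the tumbler next to the coaster alone.

Things in the scene. Friction and masses are not known exactly. Their poses are not given: they have to be found in the camera images.
- short_can_mid (a point): Short drink can, the one to fetch: white can with a blue band and bare aluminium ends, 53 mm diameter, 90 mm tall, about 0.17 kg, standing in one of the two places of the tray's row farther from the robot. The point is on its axis half-way up (45 mm above its underside); z is up along the axis.
- tall_can_mid (a point): Tall slim drink can: same white finish with blue band and same 53 mm diameter as the short can, but 134 mm tall, about 0.27 kg; straight-sided from 6 to 122 mm above its underside. Stands in one of the other three places of the tray. The point is on its axis half-way up (67 mm above its underside); z is up.
- glass_bottle_mid (a point): Amber glass bottle with crown cap, 185 mm tall, about 0.42 kg: round body 58 mm diameter up to 98 mm, then a shoulder, then a straight neck of 27 mm diameter from 134 to 177 mm above its underside. Stands in one of the tray's places. The point is on its axis half-way up (92.5 mm above its underside); z is up.
- water_bottle_mid (a point): Clear plastic water bottle with white screw cap, 165 mm tall, about 0.35 kg: round body 61 mm diameter up to 105 mm, shoulder, neck of 26 mm diameter, and cap of 29 mm diameter from 143 to 165 mm above its underside. Stands in one of the tray's places. The point is on its axis half-way up (82.5 mm above its underside); z is up.
- drinks_tray: Black plastic drinks tray, 200 x 200 mm, fixed to the counter, with a rim 20 mm high and 5 mm thick all round; the drinks stand on its flat floor 5 mm above the counter, two by two, about 80 mm apart centre to centre (places near x = +-40 mm, y = +-40 mm in its frame). Origin at the centre of its underside; its x axis points away from the robot (to within 20 degrees), z up.
- bar_mat: Black ribbed rubber bar mat, 300 mm along its x axis (which points away from the robot to within 10 degrees), 150 mm along its y axis, flat top 10 mm above the counter, fixed; the side area, to the left or to the right of the tray. Origin at the centre of its underside, z up. Nothing stands on it at the start.
- coaster: Round cork coaster, 95 mm diameter, top 6 mm above the counter, fixed, on the other side of the tray from the mat. Origin at the centre of its underside, z up.
- can_sleeve_mid (a point): Bystander: orange foam can sleeve, an open cup 76 mm diameter and 100 mm tall, standing about 130 mm beyond the coaster (another like it stands behind the tray). The point is on its axis half-way up.
- tumbler_mid (a point): Bystander: white plastic tumbler, 72 mm diameter at the rim, 85 mm tall, standing about 120 mm from the coaster on the robot's side. The point is on its axis half-way up.
Mind the look-alikes: they are no part of the job. Leave any pink look-alike of the part that bears short_can_mid alone.

How it is judged:
By the outcome, as a careful person would: the job done as asked, in the order asked, and still so for the second after the job is handed in, with the robot touching nothing.
It also fails if it takes over 144 s, if anything falls off the work surface, if the arm or the gripper's body presses on something with over 40 N, if the wrist force passes 120 N, or if a joint passes its speed limit or range.

## Working session

There is one attempt and no reset: what is moved stays moved. The work goes in short steps, Python scripts to look and compute and a tool call to move; the robot and the scene stay as the last step left them, time stands still between calls to the robot, and variables do not carry over. Pictures are saved under pics/ and viewed, about 12 in all and at most 16, crops included, and the job is handed in when it is done.

Besides the shell and the picture viewer there is one more tool, called after "Call:" by a JSON object that holds its "method" and its "body", one argument or row to a line. arm_command: Moves the arm, as the interface text tells. Its arguments: {"type":"object","properties":{"plan":{"type":"array","items":{"type":"array","items":{"type":"array","items":{"type":"number"}}}},"squeeze":{"type":"number"}},"required":["plan"]}

```bash
mkdir -p pics
cat > h.py <<'E'
import numpy as np, cv2
from station import *
from scipy.spatial.transform import Rotation as R
def w(cam,p):
    T=np.array(calibration(cam)["cam_to_world"]); return T[:3,:3]@np.array(p)+T[:3,3]
def snap(cam,name):
    im=get_image(cam); cv2.imwrite(f"pics/{name}.png",im[:,:,::-1]); return im
def ray(cam,u,v,z):
    c=calibration(cam);T=np.array(c["cam_to_world"])
    d=T[:3,:3]@np.array([(u-c["cx"])/c["fx"],(v-c["cy"])/c["fy"],1]);o=T[:3,3]
    return o+d*(z-o[2])/d[2]
def proj(cam,p):
    c=calibration(cam);T=np.array(c["cam_to_world"])
    q=T[:3,:3].T@(np.array(p)-T[:3,3]); return np.array([c["fx"]*q[0]/q[2]+c["cx"],c["fy"]*q[1]/q[2]+c["cy"]])
E
python3 - <<'E'
from h import *
np.set_printoptions(precision=4,suppress=True)
o=ctrl.get_obs();print(o["t"],o["tool_pos"],R.from_rotvec(o["tool_rot"]).as_matrix())
for c in("scene","top"):
    snap(c,c+"0"); k=calibration(c);print(c,k["fx"],np.array(k["cam_to_world"]))
    for n in "short_can_mid tall_can_mid glass_bottle_mid water_bottle_mid drinks_tray bar_mat coaster can_sleeve_mid tumbler_mid".split():
        print(n,[(w(c,r["at"]).round(3).tolist(),round(r["conf"],2)) for r in mark_of(c,n)])
print(ctrl.get_obs()["t"])
E
```

```text
0.0 [0.2063 0.5893 0.2301] [[-0.0009  0.3304  0.9438]
 [-0.0019  0.9438 -0.3304]
 [-1.     -0.0021 -0.0002]]
scene 415.3435588561494 [[-0.2913  0.6271 -0.7224  1.0801]
 [ 0.9566  0.1906 -0.2204  0.1632]
 [-0.0005 -0.7553 -0.6554  0.6305]
 [ 0.      0.      0.      1.    ]]
short_can_mid [([0.601, -0.065, 0.052], 0.86), ([0.356, -0.005, 0.049], 0.55)]
tall_can_mid [([0.503, -0.002, 0.071], 0.59), ([0.628, -0.302, 0.048], 0.39)]
glass_bottle_mid [([0.576, 0.011, 0.104], 0.61), ([0.53, -0.089, 0.085], 0.29)]
water_bottle_mid [([0.53, -0.091, 0.087], 0.97)]
drinks_tray [([0.552, -0.037, -0.0], 0.63)]
bar_mat [([0.507, 0.295, 0.001], 0.96)]
coaster [([0.501, -0.294, 0.007], 0.57), ([0.599, -0.067, 0.05], 0.55)]
can_sleeve_mid [([0.628, -0.299, 0.047], 0.63)]
tumbler_mid [([0.38, -0.304, 0.044], 0.95)]
top 474.3995538151187 [[ 0.0279 -0.9969  0.0734  0.4142]
 [-0.9994 -0.0292 -0.0174 -0.0009]
 [ 0.0195 -0.0728 -0.9972  1.0411]
 [ 0.      0.      0.      1.    ]]
short_can_mid [([0.353, -0.001, 0.045], 0.73)]
tall_can_mid [([0.503, -0.011, 0.07], 0.76)]
glass_bottle_mid [([0.575, 0.007, 0.096], 0.87)]
water_bottle_mid [([0.524, -0.09, 0.088], 0.72)]
drinks_tray [([0.55, -0.039, 0.001], 0.75)]
bar_mat [([0.507, 0.293, 0.0], 0.8)]
coaster [([0.502, -0.3, 0.003], 0.6)]
can_sleeve_mid [([0.627, -0.3, 0.046], 0.71)]
tumbler_mid [([0.384, -0.305, 0.042], 0.65)]
1.0
```

View pics/scene0.png

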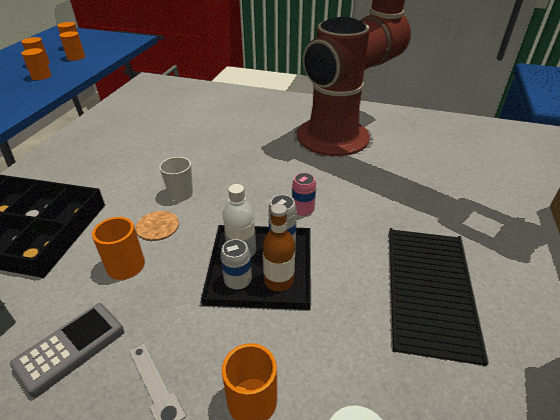

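View pics/top0.png

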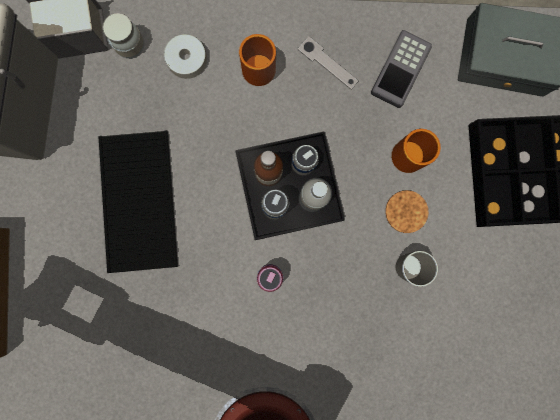

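The scene view shows the white short can at about (237,265) at the back of the tray, the water bottle at (238,220), the glass bottle at (279,245) and the tall can at (284,210). The pink look-alike is outside the tray at (304,195). The top view shows the mat at (138,200), left of the tray, and the coaster at (407,211). I'll refine these from a zoom.

Run:
```python
from h import *
a=cv2.imread("pics/top0.png")[125:245,230:350];b=cv2.imread("pics/scene0.png")[175:310,195:315]
a=cv2.resize(a,(400,400),interpolation=3);b=cv2.resize(b,(400,450),interpolation=3);a=cv2.copyMakeBorder(a,0,50,0,0,0)
cv2.imwrite("pics/z0.png",np.hstack([a,b]))
np.set_printoptions(precision=4,suppress=True)
# predicted cap centres from network estimates
P=dict(short=(.601,-.065,.095),tall=(.503,-.006,.139),glass=(.5755,.009,.19),water=(.527,-.0905,.17))
for k,p in P.items(): 
    t,s=proj("top",p),proj("scene",p)
    print(k,t,(t-[230,125])*400/120,s,(s-[195,175])*400/120+[400,0])
```

```text
short [305.4048 155.4788] [251.3495 101.596 ] [235.587 248.117] [535.29   243.7233]
tall [274.9972 200.7632] [149.9907 252.5438] [282.6728 202.2177] [692.2426  90.7255]
glass [268.1139 157.9875] [127.0464 109.9584] [279.0173 206.5541] [680.0577 105.1802]
water [321.1272 187.5834] [303.7573 208.6115] [234.5819 188.4909] [531.9396  44.9696]
```

View pics/z0.png

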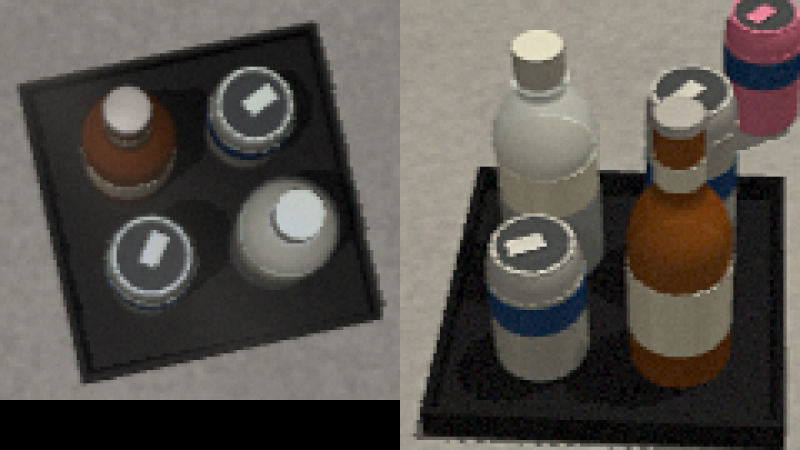

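The zoom gives cap centres in crop pixels. Top: short (252,106), tall (150,252), glass (127,110), water (300,214). Scene: short (534,243), tall (691,91), glass (681,112), water (538,45). Next I'll triangulate them.

```bash
cat >> h.py <<'E'
from scipy.optimize import least_squares
def tri(t,s): return least_squares(lambda p:np.r_[proj("top",p)-t,proj("scene",p)-s],[.55,0,.1]).x
E
python3 - <<'E'
from h import *
np.set_printoptions(precision=4,suppress=True)
M=dict(short=(252,106,534,243,.095),tall=(150,252,691,91,.139),glass=(127,110,681,112,.19),water=(300,214,538,45,.17))
for k,m in M.items():
    t=np.array(m[:2])*.3+[230,125]; s=(np.array(m[2:4])-[400,0])*.3+[195,175]
    print(k,tri(t,s),m[4],ray("top",*t,m[4]),ray("scene",*s,m[4]))
for t in[(22,85),(315,24),(383,317),(85,382)]: print(ray("top",*(np.array(t)*.3+[230,125]),.02))
print(proj("top",(.501,-.298,.006)))
E
```

```text
short [ 0.5989 -0.0662  0.0931] 0.095 [ 0.5983 -0.0655  0.095 ] [ 0.6007 -0.0659  0.095 ]
tall [ 0.5034 -0.0063  0.139 ] 0.139 [ 0.5033 -0.006   0.139 ] [ 0.5034 -0.0066  0.139 ]
glass [0.5761 0.0094 0.1862] 0.19 [0.5755 0.009  0.19  ] [0.5804 0.011  0.19  ]
water [ 0.5241 -0.0884  0.1683] 0.17 [ 0.5239 -0.0885  0.17  ] [ 0.5261 -0.0873  0.17  ]
[0.622 0.08  0.02 ]
[ 0.6687 -0.1107  0.02  ]
[ 0.4772 -0.1589  0.02  ]
[0.4297 0.0328 0.02  ]
[407.138  211.5151]
```

Call:
{"method": "arm_command", "body": {
  "plan": [
    [[-0.01, 0, 0, -6.4, 0, 0, 0.055], [-0.01, 0, 0, -6.4, 0, 0, 0.055], [-0.01, 0, 0, -6.4, 0, 0, 0.055], [0, -0.03, 0.02, 0, 0, 0, 0.055], [0, -0.03, 0.02, 0, 0, 0, 0.055], [0, -0.03, 0.02, 0, 0, 0, 0.055], [0, -0.03, 0.02, 0, 0, 0, 0.055], [0, -0.03, 0.02, 0, 0, 0, 0.055], [0, -0.03, 0.02, 0, 0, 0, 0.055], [0, -0.03, 0.02, 0, 0, 0, 0.055], [0, -0.03, 0.02, 0, 0, 0, 0.055], [0, -0.03, 0.02, 0, 0, 0, 0.055], [0, -0.03, 0.02, 0, 0, 0, 0.055], [0, -0.03, 0.02, 0, 0, 0, 0.055], [0, -0.03, 0.02, 0, 0, 0, 0.055], [0, -0.03, 0.02, 0, 0, 0, 0.055], [0, -0.03, 0.02, 0, 0, 0, 0.055]]
  ],
  "squeeze": 50
}}

```text
t: 2.42
tool_pos: [0.5024, 0.1622, 0.2642]
tool_rot: [-0.02, 1.565, 0.027]
contact_force: [0.8, 0.3, 0.1]
opening: 0.0552
```

```bash
cat >> h.py <<'E'
np.set_printoptions(precision=4,suppress=True)
def go(x,y,z):
    o=ctrl.get_obs();Rm=R.from_rotvec(o["tool_rot"]).as_matrix();D=np.c_[[0,0,-1],[0,1,0],[1,0,0]]
    print("t",o["t"],"pos",np.array(o["tool_pos"]),"open",o["opening"],"F",np.array(o["contact_force"]))
    print("shift in tool",Rm.T@(np.array([x,y,z])-o["tool_pos"]),"turn deg",np.degrees(R.from_matrix(Rm.T@D).as_rotvec()))
E
python3 -c "
from h import *
go(.577,.0095,.25)"
```

```text
t 2.4167 pos [0.5024 0.1622 0.2642] open 0.055191542368761184 F [0.7719 0.2636 0.1427]
shift in tool [ 0.014  -0.1549  0.0699] turn deg [ 1.7132  0.3444 -0.2516]
```

Call:
{"method": "arm_command", "body": {
  "plan": [
    [[0.003, -0.031, 0.014, 0.6, 0.1, -0.1, 0.055], [0.003, -0.031, 0.014, 0.6, 0.1, -0.1, 0.055], [0.003, -0.031, 0.014, 0.5, 0.1, -0.1, 0.055], [0.003, -0.031, 0.014, 0, 0, 0, 0.055], [0.002, -0.026, 0.012, 0, 0, 0, 0.055], [0, 0, 0, 0, 0, 0, 0.055], [0, 0, 0, 0, 0, 0, 0.055]]
  ]
}}

```text
t: 3.0
tool_pos: [0.5777, -0.002, 0.2507]
tool_rot: [0.007, 1.567, -0.01]
contact_force: [0.3, -0.1, -0.6]
opening: 0.0552
```

```bash
python3 -c "
from h import *
go(.577,.0095,.141)"
```

```text
t 3.0 pos [ 0.5777 -0.002   0.2507] open 0.055240244113605466 F [ 0.2932 -0.0987 -0.6253]
shift in tool [ 0.1097  0.0117 -0.0013] turn deg [-0.6195  0.2358  0.1157]
```

Call:
{"method": "arm_command", "body": {
  "plan": [
    [[0.01, 0.006, -0.001, -0.6, 0.2, 0.1, 0.055], [0.015, 0.006, 0, 0, 0, 0, 0.055], [0.02, 0, 0, 0, 0, 0, 0.055], [0.02, 0, 0, 0, 0, 0, 0.055], [0.02, 0, 0, 0, 0, 0, 0.055], [0.015, 0, 0, 0, 0, 0, 0.055], [0.01, 0, 0, 0, 0, 0, 0.055], [0, 0, 0, 0, 0, 0, 0.055], [0, 0, 0, 0, 0, 0, 0.055]]
  ]
}}

```text
t: 3.75
tool_pos: [0.5732, 0.0237, 0.1346]
tool_rot: [-0.01, 1.569, 0.015]
contact_force: [0.2, -1.0, 2.0]
opening: 0.0549
```

```bash
python3 -c "
from h import *
go(.577,.0095,.141); snap('scene','s1')"
```

```text
t 3.75 pos [0.5732 0.0237 0.1346] open 0.054939847086348595 F [ 0.1536 -0.9622  2.0456]
shift in tool [-0.0064 -0.0142  0.0035] turn deg [ 0.9241  0.0856 -0.2032]
```

View pics/s1.png

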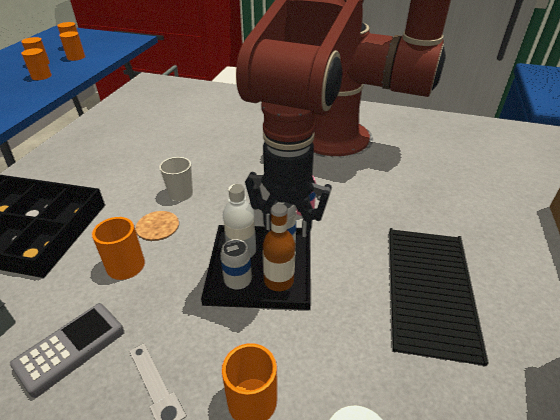

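Run:
```python
from h import *
go(.577,.0095,.141)
for p in[(.573,.0237-.03,.135),(.573,.0237+.03,.135),(.577,.0095,.19),(.573,.0237,.21)]: print(proj("scene",p))
b=cv2.imread("pics/s1.png")[150:270,200:360];a=snap("top","t1")[110:230,230:390,::-1]
cv2.imwrite("pics/z1.png",np.hstack([cv2.resize(x,(400,300),interpolation=3) for x in(a,b)]))
```

```text
t 3.8 pos [0.5732 0.0236 0.1347] open 0.05504505188502479 F [-0.4013  0.1506 -0.2417]
shift in tool [-0.0063 -0.0141  0.0035] turn deg [ 0.9168  0.0872 -0.2065]
[271.1123 228.1315]
[304.2957 235.024 ]
[279.042  207.1675]
[288.1401 197.8176]
```

View pics/z1.png

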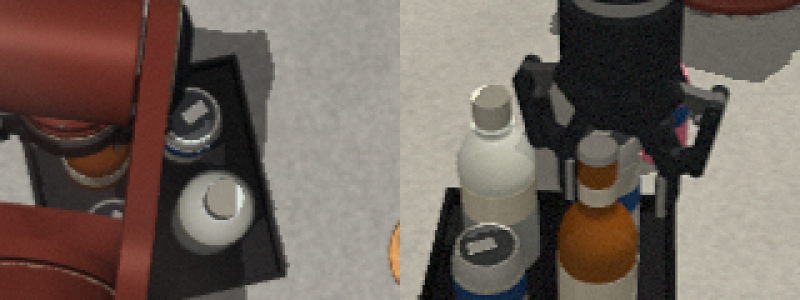

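The jaws straddle the neck at crop (600,185), but they sit about 14 mm off toward +y with no contact. I'll centre them gently.

Call:
{"method": "arm_command", "body": {
  "plan": [
    [[-0.003, -0.005, 0.002, 0.5, 0, -0.1, 0.055], [-0.002, -0.005, 0.001, 0.4, 0, -0.1, 0.055], [0, 0, 0, 0, 0, 0, 0.055], [0, 0, 0, 0, 0, 0, 0.055]]
  ]
}}

```text
t: 4.18
tool_pos: [0.5797, 0.0123, 0.1454]
tool_rot: [0.001, 1.561, -0.002]
contact_force: [-0.2, 1.0, -0.5]
opening: 0.0552
```

```bash
python3 -c "
from h import *
go(.577,.0095,.141)"
```

```text
t 4.1833 pos [0.5797 0.0123 0.1454] open 0.05523228479497436 F [-0.2165  0.9955 -0.5443]
shift in tool [ 0.0044 -0.0028 -0.0027] turn deg [-0.101   0.5711  0.0384]
```

Call:
{"method": "arm_command", "body": {
  "plan": [
    [[0.002, -0.001, -0.001, 0, 0.3, 0, 0.055], [0, 0, 0, 0, 0, 0, 0.055], [0, 0, 0, 0, 0, 0, 0.055], [0, 0, 0, 0, 0, 0, 0.01], [0, 0, 0, 0, 0, 0, 0.01], [0, 0, 0, 0, 0, 0, 0.01], [0, 0, 0, 0, 0, 0, 0.01], [0, 0, 0, 0, 0, 0, 0.01], [0, 0, 0, 0, 0, 0, 0.01]]
  ],
  "squeeze": 50
}}

```text
t: 4.93
tool_pos: [0.5796, 0.0102, 0.1448]
tool_rot: [0.001, 1.564, -0.003]
contact_force: [-0.4, -1.5, -0.1]
opening: 0.0256
```

```bash
python3 -c "
from h import *
go(.6,.29,.25)"
```

```text
t 4.9333 pos [0.5796 0.0102 0.1448] open 0.02564111995268955 F [-0.3725 -1.5218 -0.1496]
shift in tool [-0.1055  0.2797  0.0203] turn deg [-0.1694  0.3911  0.0832]
```

Call:
{"method": "arm_command", "body": {
  "plan": [
    [[-0.006, 0, 0, 0, 0, 0, 0.01], [-0.01, 0, 0, 0, 0, 0, 0.01], [-0.012, 0, 0, 0, 0, 0, 0.01], [-0.01, 0, 0, 0, 0, 0, 0.01], [-0.008, 0, 0, 0, 0.3, 0, 0.01], [-0.004, 0.01, 0, 0, 0, 0, 0.01], [0, 0.018, 0.002, 0, 0, 0, 0.01], [0, 0.025, 0.002, 0, 0, 0, 0.01], [0, 0.03, 0.002, 0, 0, 0, 0.01], [0, 0.03, 0.002, 0, 0, 0, 0.01], [0, 0.03, 0.002, 0, 0, 0, 0.01], [0, 0.03, 0.002, 0, 0, 0, 0.01], [0, 0.03, 0.002, 0, 0, 0, 0.01], [0, 0.025, 0.002, 0, 0, 0, 0.01], [0, 0.018, 0.001, 0, 0, 0, 0.01], [0, 0.01, 0, 0, 0, 0, 0.01], [0, 0.005, 0, 0, 0, 0, 0.01], [0, 0.001, 0, 0, 0, 0, 0.01], [0, 0, 0, 0, 0, 0, 0.01]]
  ]
}}

```text
t: 6.52
tool_pos: [0.5942, 0.2929, 0.2018]
tool_rot: [0.006, 1.574, 0.001]
contact_force: [0.5, -0.0, -4.4]
opening: 0.0257
```

```bash
python3 -c "
from h import *
go(.6,.29,.151); snap('scene','s2')"
```

```text
t 6.5167 pos [0.5942 0.2929 0.2018] open 0.025726215255428068 F [ 0.5174 -0.0096 -4.3858]
shift in tool [ 0.0508 -0.0031  0.006 ] turn deg [-0.2162 -0.1614 -0.2539]
```

View pics/s2.png

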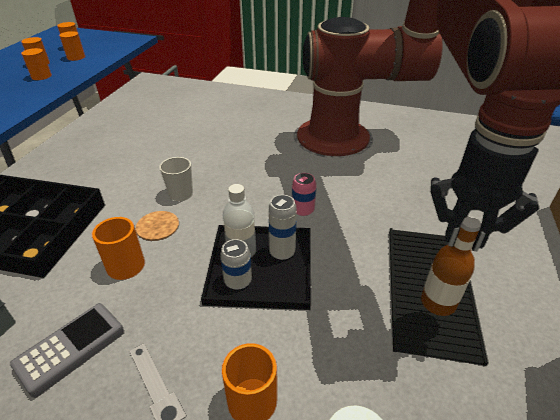

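```bash
python3 -c "
from h import *
for z in (.245,.062): print(proj('scene',(.594,.293,z)))
print(calibration('scene')['cx'])"
```

```text
[471.2467 222.4732]
[438.1655 303.6751]
279.1759509391719
```

Upright. I'll lower it onto the mat.

Call:
{"method": "arm_command", "body": {
  "plan": [
    [[0.006, 0, 0.001, 0, 0, 0, 0.01], [0.01, 0, 0, 0, 0, 0, 0.01], [0.011, 0, 0, 0, 0, 0, 0.01], [0.009, 0, 0, 0, 0, 0, 0.01], [0.006, 0, 0, 0, 0, 0, 0.01], [0.003, 0, 0, 0, 0, 0, 0.01], [0.001, 0, 0, 0, 0, 0, 0.01], [0, 0, 0, 0, 0, 0, 0.01]]
  ]
}}

```text
t: 7.23
tool_pos: [0.5954, 0.2874, 0.1499]
tool_rot: [0.01, 1.576, -0.007]
contact_force: [-0.2, -0.7, -0.1]
opening: 0.0258
```

Call:
{"method": "arm_command", "body": {
  "plan": [
    [[0, 0, 0, 0, 0, 0, 0.055], [0, 0, 0, 0, 0, 0, 0.055], [0, 0, 0, 0, 0, 0, 0.055], [0, 0, 0, 0, 0, 0, 0.055], [-0.01, 0, 0, 0, 0, 0, 0.055], [-0.02, 0, 0, 0, 0, 0, 0.055], [-0.025, 0, 0, 0, 0, 0, 0.055], [-0.025, -0.01, 0, 0, 0, 0, 0.055], [-0.015, -0.025, -0.004, 0, 0, 0, 0.055], [0, -0.035, -0.006, 0, 0, 0, 0.055], [0, -0.035, -0.007, 0, 0, 0, 0.055], [0, -0.035, -0.007, 0, 0, 0, 0.055], [0, -0.035, -0.007, 0, 0, 0, 0.055], [0, -0.035, -0.007, 0, 0, 0, 0.055], [0, -0.035, -0.007, 0, 0, 0, 0.055], [0, -0.035, -0.007, 0, 0, 0, 0.055], [0, -0.035, -0.007, 0, 0, 0, 0.055], [0, -0.03, -0.004, 0, 0, 0, 0.055], [0, -0.01, -0.001, 0, 0, 0, 0.055], [0, -0.002, 0, 0, 0, 0, 0.055]]
  ]
}}

```text
t: 8.9
tool_pos: [0.536, -0.0808, 0.2835]
tool_rot: [0.006, 1.521, 0.001]
contact_force: [-0.6, 0.6, 0.1]
opening: 0.0549
```

```bash
python3 -c "
from h import *
go(.5245,-.0883,.142)"
```

```text
t 8.9 pos [ 0.536  -0.0808  0.2835] open 0.05486892976827979 F [-0.5579  0.5896  0.1423]
shift in tool [ 0.1407 -0.0082 -0.0185] turn deg [-0.1873  2.8438 -0.2387]
```

Call:
{"method": "arm_command", "body": {
  "plan": [
    [[0.015, -0.003, -0.006, 0, 1.2, 0, 0.055], [0.02, -0.002, -0.006, 0, 0.8, 0, 0.055], [0.02, -0.001, -0.003, 0, 0.3, 0, 0.055], [0.015, 0, 0, 0, 0.1, 0, 0.055], [0.005, 0, 0, 0, 0, 0, 0.055], [0.001, 0, 0, 0, 0, 0, 0.055], [0, 0, 0, 0, 0, 0, 0.055]]
  ]
}}

```text
t: 9.48
tool_pos: [0.521, -0.0803, 0.1989]
tool_rot: [0.002, 1.57, 0.009]
contact_force: [-0.5, -0.5, -0.8]
opening: 0.0554
```

```bash
python3 -c "
from h import *
go(.5245,-.0883,.142)"
```

```text
t 9.4833 pos [ 0.521  -0.0803  0.1989] open 0.0553891409359258 F [-0.4725 -0.5332 -0.7825]
shift in tool [ 0.0568 -0.0085  0.0034] turn deg [ 0.2648  0.0317 -0.4189]
```

Call:
{"method": "arm_command", "body": {
  "plan": [
    [[0.008, -0.004, 0.001, 0, 0, 0, 0.055], [0.014, -0.002, 0.001, 0, 0, 0, 0.055], [0.015, -0.001, 0, 0, 0, 0, 0.055], [0.01, 0, 0, 0, 0, 0, 0.055], [0.004, 0, 0, 0, 0, 0, 0.055], [0.001, 0, 0, 0, 0, 0, 0.055], [0, 0, 0, 0, 0, 0, 0.055]]
  ]
}}

```text
t: 10.07
tool_pos: [0.5261, -0.0865, 0.1466]
tool_rot: [-0.003, 1.565, 0.011]
contact_force: [0.1, 0.3, -0.0]
opening: 0.0553
```

```bash
python3 -c "
from h import *
go(.5245,-.0883,.142)"
```

```text
t 10.0667 pos [ 0.5261 -0.0865  0.1466] open 0.0553083996766655 F [ 0.116   0.3379 -0.0031]
shift in tool [ 0.0046 -0.0018 -0.0016] turn deg [ 0.488   0.3572 -0.3052]
```

Call:
{"method": "arm_command", "body": {
  "plan": [
    [[0.002, -0.001, -0.001, 0, 0, 0, 0.055], [0.001, 0, 0, 0, 0, 0, 0.055], [0, 0, 0, 0, 0, 0, 0.055], [0, 0, 0, 0, 0, 0, 0.01], [0, 0, 0, 0, 0, 0, 0.01], [0, 0, 0, 0, 0, 0, 0.01], [0, 0, 0, 0, 0, 0, 0.01], [0, 0, 0, 0, 0, 0, 0.01], [0, 0, 0, 0, 0, 0, 0.01]]
  ],
  "squeeze": 50
}}

```text
t: 10.82
tool_pos: [0.527, -0.0882, 0.1469]
tool_rot: [-0.004, 1.559, 0.009]
contact_force: [0.3, -0.1, -0.9]
opening: 0.0272
```

```bash
python3 -c "
from h import *
go(.5,.29,.25)"
```

```text
t 10.8167 pos [ 0.527  -0.0882  0.1469] open 0.02722126398776615 F [ 0.3253 -0.1193 -0.8686]
shift in tool [-0.1022  0.3788 -0.0225] turn deg [ 0.493   0.7035 -0.1926]
```

Call:
{"method": "arm_command", "body": {
  "plan": [
    [[-0.005, 0, 0, 0, 0, 0, 0.01], [-0.01, 0, 0, 0, 0.2, 0, 0.01], [-0.015, 0, 0, 0, 0.2, 0, 0.01], [-0.02, 0, 0, 0, 0.2, 0, 0.01], [-0.02, 0, 0, 0, 0.2, 0, 0.01], [-0.02, 0, 0, 0, 0.2, 0, 0.01], [-0.02, 0, 0, 0, 0.2, 0, 0.01], [-0.02, 0, 0, 0, 0.2, 0, 0.01], [-0.012, 0, 0, 0, 0.1, 0, 0.01], [-0.006, 0, 0, 0, 0, 0, 0.01], [-0.002, 0, 0, 0, 0, 0, 0.01], [0, 0, 0, 0, 0, 0, 0.01]]
  ],
  "squeeze": 60
}}

```text
t: 11.82
tool_pos: [0.5235, -0.0874, 0.3023]
tool_rot: [-0.001, 1.599, 0.013]
contact_force: [-0.7, -0.5, -2.3]
opening: 0.0271
```

```bash
python3 -c "
from h import *
go(.5,.29,.305); snap('scene','s3')"
```

```text
t 11.8167 pos [ 0.5235 -0.0874  0.3023] open 0.02713243410416921 F [-0.669  -0.492  -2.2774]
shift in tool [ 0.0007  0.3776 -0.0202] turn deg [ 0.5018 -1.6234 -0.4181]
```

View pics/s3.png

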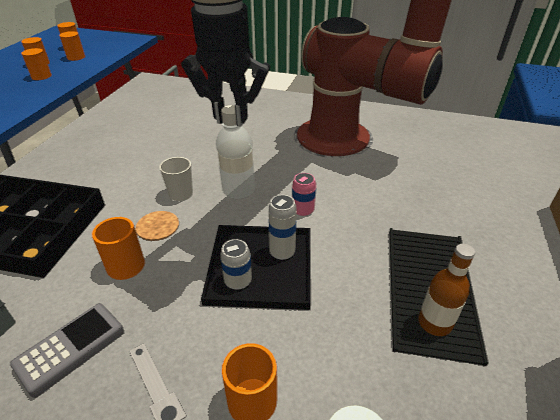

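The water bottle is held at (236,150) with its bottom clear, and the glass bottle stands upright on the mat at (441,300). Now carrying the water bottle over.

Call:
{"method": "arm_command", "body": {
  "plan": [
    [[0, 0.008, 0, 0, -0.4, 0, 0.01], [0, 0.016, -0.002, 0, -0.4, 0, 0.01], [0, 0.025, -0.003, 0, -0.3, 0, 0.01], [0, 0.032, -0.003, 0, -0.2, 0, 0.01], [0, 0.032, -0.003, 0, -0.1, 0, 0.01], [0, 0.032, -0.003, 0, 0, 0, 0.01], [0, 0.032, -0.003, 0, 0, 0, 0.01], [0, 0.032, -0.003, 0, 0, 0, 0.01], [0, 0.032, -0.003, 0, 0, 0, 0.01], [0, 0.032, -0.003, 0, 0, 0, 0.01], [0, 0.032, -0.003, 0, 0, 0, 0.01], [0, 0.025, -0.002, 0, 0, 0, 0.01], [0, 0.016, -0.001, 0, 0, 0, 0.01], [0, 0.01, 0, 0, 0, 0, 0.01], [0, 0.005, 0, 0, 0, 0, 0.01], [0, 0.001, 0, 0, 0, 0, 0.01], [0, 0, 0, 0, 0, 0, 0.01]]
  ]
}}

```text
t: 13.28
tool_pos: [0.4728, 0.2956, 0.279]
tool_rot: [0.0, 1.613, 0.011]
contact_force: [-0.0, 0.1, -3.3]
opening: 0.0275
```

```bash
python3 -c "
from h import *
go(.49,.29,.153)"
```

```text
t 13.2833 pos [0.4728 0.2956 0.279 ] open 0.027459964485850356 F [-0.0133  0.1311 -3.2953]
shift in tool [ 0.1251 -0.0066  0.0225] turn deg [ 0.3801 -2.4106 -0.4025]
```

Call:
{"method": "arm_command", "body": {
  "plan": [
    [[0.01, 0, 0.003, 0, -0.8, 0, 0.01], [0.015, 0, 0.003, 0, -0.6, 0, 0.01], [0.02, 0, 0.003, 0, -0.4, 0, 0.01], [0.02, 0, 0.002, 0, -0.2, 0, 0.01], [0.015, 0, 0, 0, 0, 0, 0.01], [0.008, 0, 0, 0, 0, 0, 0.01], [0.003, 0, 0, 0, 0, 0, 0.01], [0, 0, 0, 0, 0, 0, 0.01], [0, 0, 0, 0, 0, 0, 0.01]]
  ]
}}

```text
t: 14.03
tool_pos: [0.4861, 0.2874, 0.1859]
tool_rot: [0.009, 1.573, -0.001]
contact_force: [1.1, -0.6, -4.2]
opening: 0.0272
```

```bash
python3 -c "
from h import *
go(.49,.29,.153)"
```

```text
t 14.0333 pos [0.4861 0.2874 0.1859] open 0.027245809219386928 F [ 1.1214 -0.5513 -4.1984]
shift in tool [0.0329 0.0024 0.0039] turn deg [-0.3634 -0.1286 -0.2751]
```

Call:
{"method": "arm_command", "body": {
  "plan": [
    [[0.006, 0, 0.001, 0, 0, 0, 0.01], [0.01, 0, 0, 0, 0, 0, 0.01], [0.008, 0, 0, 0, 0, 0, 0.01], [0.005, 0, 0, 0, 0, 0, 0.01], [0.003, 0, 0, 0, 0, 0, 0.01], [0.001, 0, 0, 0, 0, 0, 0.01], [0, 0, 0, 0, 0, 0, 0.01]]
  ]
}}

```text
t: 14.62
tool_pos: [0.4892, 0.2883, 0.1532]
tool_rot: [0.011, 1.568, 0.0]
contact_force: [0.0, -0.2, -3.4]
opening: 0.0271
```

Weight is still carried by the gripper (−3.4 N), so I'll go slightly lower.

Call:
{"method": "arm_command", "body": {
  "plan": [
    [[0.001, 0, 0, 0, 0, 0, 0.01], [0.001, 0, 0, 0, 0, 0, 0.01], [0, 0, 0, 0, 0, 0, 0.01]]
  ]
}}

```text
t: 14.87
tool_pos: [0.4899, 0.2887, 0.1525]
tool_rot: [0.011, 1.566, 0.001]
contact_force: [-0.1, -0.7, -3.3]
opening: 0.0273
```

Call:
{"method": "arm_command", "body": {
  "plan": [
    [[0.002, 0, 0, 0, 0, 0, 0.01], [0.002, 0, 0, 0, 0, 0, 0.01], [0.001, 0, 0, 0, 0, 0, 0.01], [0, 0, 0, 0, 0, 0, 0.01]]
  ]
}}

```text
t: 15.2
tool_pos: [0.4923, 0.2896, 0.1522]
tool_rot: [0.012, 1.559, 0.003]
contact_force: [0.4, -0.7, -2.5]
opening: 0.0271
```

Call:
{"method": "arm_command", "body": {
  "plan": [
    [[0, 0, 0, 0, 0, 0, 0.055], [0, 0, 0, 0, 0, 0, 0.055], [0, 0, 0, 0, 0, 0, 0.055], [0, 0, 0, 0, 0, 0, 0.055], [-0.01, 0, 0, 0, 0.3, 0, 0.055], [-0.02, 0, 0, 0, 0.2, 0, 0.055], [-0.02, 0, 0, 0, 0.1, 0, 0.055], [-0.015, -0.01, 0, 0, 0, 0, 0.055], [-0.005, -0.025, 0.001, 0, 0.2, 0, 0.078], [0, -0.033, 0.001, 0, 0.2, 0, 0.078], [0, -0.033, 0.001, 0, 0.2, 0, 0.078], [0, -0.033, 0.001, 0, 0.2, 0, 0.078], [0, -0.033, 0.001, 0, 0.2, 0, 0.078], [0, -0.033, 0.001, 0, 0.2, 0, 0.078], [0, -0.033, 0.001, 0, 0.2, 0, 0.078], [0, -0.028, 0.001, 0, 0.1, 0, 0.078], [0, -0.015, 0, 0, 0, 0, 0.078], [0, -0.006, 0, 0, 0, 0, 0.078], [0, -0.002, 0, 0, 0, 0, 0.078], [0, 0, 0, 0, 0, 0, 0.078]]
  ]
}}

```text
t: 16.87
tool_pos: [0.5033, -0.0058, 0.2395]
tool_rot: [0.012, 1.579, 0.009]
contact_force: [0.3, 0.8, -0.1]
opening: 0.0778
```

```bash
python3 -c "
from h import *
go(.5034,-.0063,.096); snap('scene','s4')"
```

```text
t 16.8667 pos [ 0.5033 -0.0058  0.2395] open 0.07781881062648227 F [ 0.3164  0.791  -0.1234]
shift in tool [ 0.1435 -0.0023  0.0012] turn deg [-0.0855 -0.4459 -0.7573]
```

View pics/s4.png

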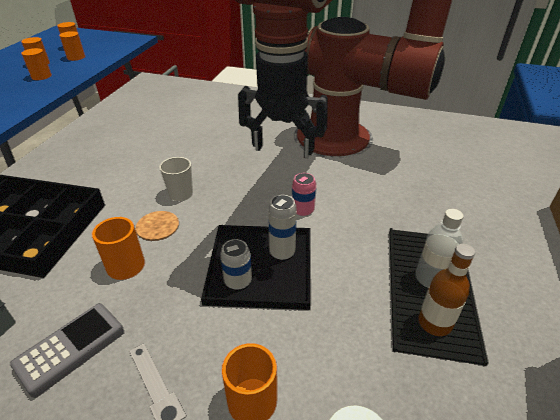

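Both bottles stand upright on the mat, at (440,250) and (445,295). Now going down over the tall can.

Call:
{"method": "arm_command", "body": {
  "plan": [
    [[0.01, 0, 0, 0, -0.2, -0.2, 0.078], [0.02, 0, 0, 0, -0.1, -0.2, 0.078], [0.025, 0, 0, 0, 0, 0, 0.078], [0.02, 0, 0, 0, 0, 0, 0.078], [0.01, 0, 0, 0, 0, 0, 0.078], [0.003, 0, 0, 0, 0, 0, 0.078], [0, 0, 0, 0, 0, 0, 0.078]]
  ]
}}

```text
t: 17.5
tool_pos: [0.5034, 0.0026, 0.147]
tool_rot: [-0.003, 1.57, 0.013]
contact_force: [0.1, 0.2, -0.2]
opening: 0.0775
```

```bash
python3 -c "
from h import *
go(.5034,-.0063,.096)"
```

```text
t 17.5 pos [0.5034 0.0026 0.147 ] open 0.0775441818629846 F [ 0.0924  0.1735 -0.1787]
shift in tool [ 0.0509 -0.0093 -0.0001] turn deg [ 0.5837  0.0331 -0.3971]
```

Call:
{"method": "arm_command", "body": {
  "plan": [
    [[0.004, -0.006, 0, 0.3, 0, -0.2, 0.078], [0.01, -0.003, 0, 0, 0, 0, 0.078], [0.012, -0.001, 0, 0, 0, 0, 0.078], [0.012, -0.001, 0, 0, 0, 0, 0.078], [0.008, 0, 0, 0, 0, 0, 0.078], [0.003, 0, 0, 0, 0, 0, 0.078], [0, 0, 0, 0, 0, 0, 0.078]]
  ]
}}

```text
t: 18.08
tool_pos: [0.5059, -0.0093, 0.0962]
tool_rot: [-0.002, 1.565, 0.006]
contact_force: [-0.2, 0.7, 0.6]
opening: 0.0785
```

```bash
python3 -c "
from h import *
go(.5034,-.0063,.096)"
```

```text
t 18.0833 pos [ 0.5059 -0.0093  0.0962] open 0.07846761929427508 F [-0.1579  0.7257  0.637 ]
shift in tool [ 0.0001  0.003  -0.0025] turn deg [ 0.2863  0.3509 -0.1211]
```

Call:
{"method": "arm_command", "body": {
  "plan": [
    [[0, 0.001, -0.001, 0, 0, 0, 0.078], [0, 0.0005, 0, 0, 0, 0, 0.078], [0, 0, 0, 0, 0, 0, 0.078], [0, 0, 0, 0, 0, 0, 0.04], [0, 0, 0, 0, 0, 0, 0.04], [0, 0, 0, 0, 0, 0, 0.04], [0, 0, 0, 0, 0, 0, 0.04], [0, 0, 0, 0, 0, 0, 0.04], [0, 0, 0, 0, 0, 0, 0.04]]
  ],
  "squeeze": 40
}}

```text
t: 18.83
tool_pos: [0.5058, -0.0076, 0.0975]
tool_rot: [-0.003, 1.562, 0.006]
contact_force: [0.3, 0.2, 0.2]
opening: 0.0519
```

```bash
python3 -c "
from h import *
go(.395,.29,.2)"
```

```text
t 18.8333 pos [ 0.5058 -0.0076  0.0975] open 0.05187578829017335 F [0.3115 0.1835 0.2356]
shift in tool [-0.103   0.2984 -0.1083] turn deg [ 0.3053  0.5017 -0.1008]
```

Call:
{"method": "arm_command", "body": {
  "plan": [
    [[-0.005, 0, 0, 0, 0.1, 0, 0.04], [-0.01, 0, 0, 0, 0.1, 0, 0.04], [-0.014, 0, 0, 0, 0.1, 0, 0.04], [-0.014, 0, 0, 0, 0, 0, 0.04], [-0.008, 0, -0.004, 0, 0, 0, 0.04], [-0.004, 0.008, -0.008, 0, 0, 0, 0.04], [0, 0.016, -0.01, 0, 0, 0, 0.04], [0, 0.024, -0.012, 0, 0, 0, 0.04], [0, 0.028, -0.012, 0, 0, 0, 0.04], [0, 0.028, -0.012, 0, 0, 0, 0.04], [0, 0.028, -0.012, 0, 0, 0, 0.04], [0, 0.028, -0.01, 0, 0, 0, 0.04], [0, 0.028, -0.008, 0, 0, 0, 0.04], [0, 0.028, -0.006, 0, 0, 0, 0.04], [0, 0.024, -0.004, 0, 0, 0, 0.04], [0, 0.016, -0.002, 0, 0, 0, 0.04], [0, 0.008, 0, 0, 0, 0, 0.04], [0, 0.003, 0, 0, 0, 0, 0.04], [0, 0, 0, 0, 0, 0, 0.04]]
  ]
}}

```text
t: 20.42
tool_pos: [0.3938, 0.2679, 0.1602]
tool_rot: [-0.0, 1.571, 0.002]
contact_force: [-1.2, -0.1, -3.4]
opening: 0.052
```

```bash
python3 -c "
from h import *
go(.395,.29,.103)"
```

```text
t 20.4167 pos [0.3938 0.2679 0.1602] open 0.05203749401401966 F [-1.236  -0.0752 -3.352 ]
shift in tool [0.0572 0.022  0.0012] turn deg [ 0.0693 -0.0139 -0.0655]
```

Call:
{"method": "arm_command", "body": {
  "plan": [
    [[0.006, 0.006, 0, 0, 0, 0, 0.04], [0.01, 0.005, 0, 0, 0, 0, 0.04], [0.012, 0.003, 0, 0, 0, 0, 0.04], [0.011, 0.001, 0, 0, 0, 0, 0.04], [0.008, 0, 0, 0, 0, 0, 0.04], [0.004, 0, 0, 0, 0, 0, 0.04], [0.002, 0, 0, 0, 0, 0, 0.04], [0.001, 0, 0, 0, 0, 0, 0.04], [0, 0, 0, 0, 0, 0, 0.04]]
  ]
}}

```text
t: 21.17
tool_pos: [0.3965, 0.2803, 0.103]
tool_rot: [0.005, 1.57, -0.005]
contact_force: [0.4, -0.3, -2.5]
opening: 0.0521
```

Call:
{"method": "arm_command", "body": {
  "plan": [
    [[0.001, 0, 0, 0, 0, 0, 0.04], [0.001, 0, 0, 0, 0, 0, 0.04], [0, 0, 0, 0, 0, 0, 0.04], [0, 0, 0, 0, 0, 0, 0.078], [0, 0, 0, 0, 0, 0, 0.078], [0, 0, 0, 0, 0, 0, 0.078], [0, 0, 0, 0, 0, 0, 0.078], [-0.01, 0, 0, 0, 0, 0, 0.078], [-0.02, 0, 0, 0, 0, 0, 0.078], [-0.03, 0, 0, 0, 0, 0, 0.078], [-0.025, 0, 0, 0, 0, 0, 0.078], [-0.01, 0, 0, 0, 0, 0, 0.078], [-0.004, 0, 0, 0, 0, 0, 0.078], [0, -0.015, 0.005, 0, 0, 0, 0.078], [0, -0.025, 0.012, 0, 0, 0, 0.078], [0, -0.03, 0.016, 0, 0, 0, 0.078], [0, -0.03, 0.018, 0, 0, 0, 0.078], [0, -0.03, 0.018, 0, 0, 0, 0.078], [0, -0.03, 0.018, 0, 0, 0, 0.078], [0, -0.03, 0.018, 0, 0, 0, 0.078]]
  ]
}}

```text
t: 22.83
tool_pos: [0.5017, 0.088, 0.2058]
tool_rot: [-0.001, 1.568, 0.009]
contact_force: [0.9, 0.8, 1.1]
opening: 0.0777
```

```bash
python3 -c "
from h import *
go(.599,-.066,.2); snap('scene','s5')"
```

```text
t 22.8333 pos [0.5017 0.088  0.2058] open 0.0776751566696832 F [0.9068 0.8329 1.0703]
shift in tool [ 0.0054 -0.1546  0.0963] turn deg [ 0.3558  0.1712 -0.2655]
```

View pics/s5.png

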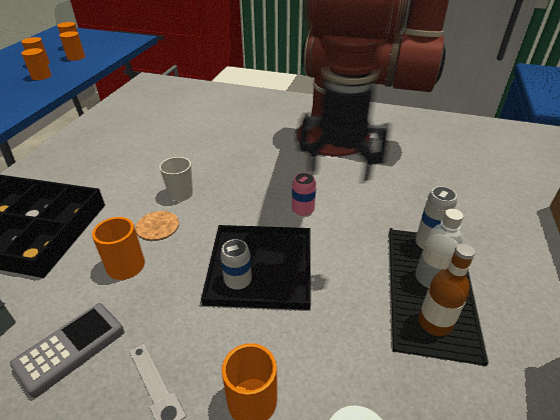

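All three drinks stand on the mat, with the tall can at (437,215). The tray holds only the short can, at (236,263).

Call:
{"method": "arm_command", "body": {
  "plan": [
    [[0, -0.03, 0.02, 0, 0, 0, 0.078], [0, -0.03, 0.02, 0, 0, 0, 0.078], [0, -0.03, 0.02, 0, 0, 0, 0.078], [0, -0.02, 0.012, 0, 0, 0, 0.078], [0, -0.01, 0.006, 0, 0, 0, 0.078], [0, -0.003, 0.001, 0, 0, 0, 0.078], [0, 0, 0, 0, 0, 0, 0.078]]
  ]
}}

```text
t: 23.47
tool_pos: [0.5832, -0.0462, 0.1983]
tool_rot: [0.006, 1.576, -0.001]
contact_force: [-0.2, -0.3, 0.2]
opening: 0.0782
```

```bash
python3 -c "
from h import *
go(.599,-.066,.05)"
```

```text
t 23.4667 pos [ 0.5832 -0.0462  0.1983] open 0.07819288989732978 F [-0.1743 -0.3255  0.2152]
shift in tool [ 0.1482 -0.0203  0.0167] turn deg [-0.2223 -0.3194 -0.1825]
```

Call:
{"method": "arm_command", "body": {
  "plan": [
    [[0.01, -0.008, 0.007, 0, 0, 0, 0.078], [0.015, -0.008, 0.006, 0, 0, 0, 0.078], [0.015, -0.003, 0.002, 0, 0, 0, 0.078], [0.012, -0.001, 0, 0, 0, 0, 0.078], [0.008, 0, 0, 0, 0, 0, 0.078], [0.003, 0, 0, 0, 0, 0, 0.078], [0, 0, 0, 0, 0, 0, 0.078]]
  ]
}}

```text
t: 24.05
tool_pos: [0.5948, -0.0572, 0.1322]
tool_rot: [0.001, 1.578, 0.009]
contact_force: [-0.2, 0.9, -0.8]
opening: 0.0782
```

```bash
python3 -c "
from h import *
go(.599,-.066,.053)"
```

```text
t 24.05 pos [ 0.5948 -0.0572  0.1322] open 0.07817304589991218 F [-0.207   0.8728 -0.8047]
shift in tool [ 0.0792 -0.0093  0.0047] turn deg [ 0.2702 -0.4131 -0.3786]
```

Call:
{"method": "arm_command", "body": {
  "plan": [
    [[0.004, -0.007, 0.002, 0, 0, 0, 0.078], [0.01, -0.004, 0.001, 0, 0, 0, 0.078], [0.016, -0.002, 0, 0, 0, 0, 0.078], [0.018, -0.001, 0, 0, 0, 0, 0.078], [0.016, 0, 0, 0, 0, 0, 0.078], [0.008, 0, 0, 0, 0, 0, 0.078], [0.003, 0, 0, 0, 0, 0, 0.078], [0, 0, 0, 0, 0, 0, 0.078]]
  ]
}}

```text
t: 24.72
tool_pos: [0.601, -0.073, 0.0569]
tool_rot: [-0.001, 1.569, 0.008]
contact_force: [-0.8, -0.8, -0.9]
opening: 0.078
```

```bash
python3 -c "
from h import *
go(.599,-.066,.053)"
```

```text
t 24.7167 pos [ 0.601  -0.073   0.0569] open 0.07798041370954184 F [-0.8339 -0.7548 -0.9214]
shift in tool [ 0.0039  0.007  -0.002 ] turn deg [ 0.3196  0.1032 -0.2379]
```

Call:
{"method": "arm_command", "body": {
  "plan": [
    [[0.001, 0.004, -0.001, 0, 0, 0, 0.078], [0, 0.001, 0, 0, 0, 0, 0.078], [0, 0, 0, 0, 0, 0, 0.078], [0, 0, 0, 0, 0, 0, 0.04], [0, 0, 0, 0, 0, 0, 0.04], [0, 0, 0, 0, 0, 0, 0.04], [0, 0, 0, 0, 0, 0, 0.04], [0, 0, 0, 0, 0, 0, 0.04], [0, 0, 0, 0, 0, 0, 0.04]]
  ]
}}

```text
t: 25.47
tool_pos: [0.6024, -0.0679, 0.06]
tool_rot: [-0.003, 1.563, 0.007]
contact_force: [-0.9, -0.2, -0.9]
opening: 0.0515
```

Run:
```python
from h import *
go(.501,-.298,.12)
# refine coaster centre from orange-brown colour in top picture
im=get_image("top"); roi=im[185:235,380:435].astype(int)
m=((roi[...,0]-roi[...,2])>50).astype(np.uint8)
c=max(cv2.findContours(m,0,1)[0],key=cv2.contourArea); (u,v),r=cv2.minEnclosingCircle(c)
mo=cv2.moments(c);print(u+380,v+185,r,mo["m10"]/mo["m00"]+380,mo["m01"]/mo["m00"]+185,ray("top",u+380,v+185,.006),ray("top",mo["m10"]/mo["m00"]+380,mo["m01"]/mo["m00"]+185,.006))
```

```text
t 25.4667 pos [ 0.6024 -0.0679  0.06  ] open 0.05148017224762423 F [-0.9367 -0.1905 -0.9486]
shift in tool [-0.0614 -0.2293 -0.1023] turn deg [ 0.3485  0.4744 -0.1471]
406.63852882385254 211.3095245361328 21.581546783447266 406.64036675111595 211.25950054288816 [ 0.5014 -0.2969  0.006 ] [ 0.5015 -0.2969  0.006 ]
```

Call:
{"method": "arm_command", "body": {
  "plan": [
    [[-0.005, 0, 0, 0, 0.1, 0, 0.04], [-0.01, 0, 0, 0, 0.1, 0, 0.04], [-0.015, 0, 0, 0, 0.1, 0, 0.04], [-0.018, 0, 0, 0, 0, 0, 0.04], [-0.012, 0, -0.005, 0, 0, 0, 0.04], [-0.006, -0.01, -0.009, 0, 0, 0, 0.04], [0, -0.018, -0.012, 0, 0, 0, 0.04], [0, -0.024, -0.014, 0, 0, 0, 0.04], [0, -0.026, -0.014, 0, 0, 0, 0.04], [0, -0.026, -0.014, 0, 0, 0, 0.04], [0, -0.026, -0.012, 0, 0, 0, 0.04], [0, -0.026, -0.01, 0, 0, 0, 0.04], [0, -0.024, -0.006, 0, 0, 0, 0.04], [0, -0.018, -0.003, 0, 0, 0, 0.04], [0, -0.01, 0, 0, 0, 0, 0.04], [0, -0.004, 0, 0, 0, 0, 0.04], [0, -0.001, 0, 0, 0, 0, 0.04], [0, 0, 0, 0, 0, 0, 0.04]]
  ]
}}

```text
t: 27.02
tool_pos: [0.4988, -0.2896, 0.1406]
tool_rot: [-0.009, 1.562, 0.006]
contact_force: [0.8, 0.8, -1.4]
opening: 0.0517
```

```bash
python3 -c "
from h import *
go(.504,-.297,.062)"
```

```text
t 27.0167 pos [ 0.4988 -0.2896  0.1406] open 0.051693948674558766 F [ 0.8281  0.8268 -1.3734]
shift in tool [ 0.0787 -0.0073  0.0045] turn deg [0.5498 0.5017 0.0907]
```

Call:
{"method": "arm_command", "body": {
  "plan": [
    [[0.006, -0.003, 0.003, 0, 0.3, 0, 0.04], [0.01, -0.002, 0.001, 0, 0.1, 0, 0.04], [0.014, -0.001, 0, 0, 0, 0, 0.04], [0.014, 0, 0, 0, 0, 0, 0.04], [0.008, 0, 0, 0, 0, 0, 0.04], [0.004, 0, 0, 0, 0, 0, 0.04], [0.001, 0, 0, 0, 0, 0, 0.04], [0, 0, 0, 0, 0, 0, 0.04]]
  ]
}}

```text
t: 27.68
tool_pos: [0.5055, -0.29, 0.077]
tool_rot: [-0.013, 1.572, 0.016]
contact_force: [-0.1, -0.0, -1.6]
opening: 0.0515
```

Run:
```python
from h import *
go(.504,-.297,.062)
snap("scene","s6");snap("top","t6")
b=cv2.imread("pics/s6.png")[150:290,90:250];a=cv2.imread("pics/t6.png")[150:290,340:500]
cv2.imwrite("pics/z6.png",np.hstack([cv2.resize(x,(400,350),interpolation=3) for x in(a,b)]))
for c in("scene","top"): print([(w(c,r["at"]).round(4).tolist(),round(r["conf"],2)) for r in mark_of(c,"short_can_mid")])
```

```text
t 27.6833 pos [ 0.5055 -0.29    0.077 ] open 0.051452017258945874 F [-0.0889 -0.0098 -1.5617]
shift in tool [ 0.015  -0.007  -0.0016] turn deg [ 1.0316 -0.0689 -0.0998]
[([0.3534, -0.0034, 0.0481], 0.69), ([0.5038, -0.2893, 0.0705], 0.56)]
[([0.3517, 0.001, 0.0484], 0.69), ([0.5019, -0.2892, 0.0687], 0.61)]
```

View pics/z6.png

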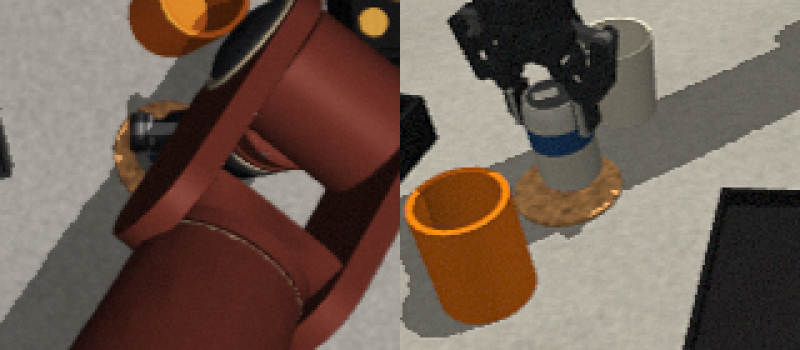

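The can hangs just above the coaster, at about scene-crop (565,150). It's 7 mm off in y, as the network also reports. I'll correct that and lower it.

Call:
{"method": "arm_command", "body": {
  "plan": [
    [[0.001, -0.003, -0.001, 0.4, 0, 0, 0.04], [0.003, -0.002, 0, 0.3, 0, 0, 0.04], [0.004, -0.001, 0, 0, 0, 0, 0.04], [0.003, 0, 0, 0, 0, 0, 0.04], [0.001, 0, 0, 0, 0, 0, 0.04], [0, 0, 0, 0, 0, 0, 0.04]]
  ]
}}

```text
t: 28.38
tool_pos: [0.5063, -0.2992, 0.0682]
tool_rot: [-0.005, 1.566, -0.0]
contact_force: [-1.5, 1.5, -0.9]
opening: 0.0517
```

```bash
python3 -c "
from h import *
go(.504,-.297,.061)"
```

```text
t 28.3833 pos [ 0.5063 -0.2992  0.0682] open 0.051735577310374085 F [-1.4878  1.5175 -0.9013]
shift in tool [ 0.0072  0.0022 -0.0024] turn deg [0.1759 0.2847 0.1861]
```

Call:
{"method": "arm_command", "body": {
  "plan": [
    [[0.002, 0.001, -0.001, 0, 0, 0, 0.04], [0.003, 0, 0, 0, 0, 0, 0.04], [0.002, 0, 0, 0, 0, 0, 0.04], [0.001, 0, 0, 0, 0, 0, 0.04], [0, 0, 0, 0, 0, 0, 0.04]]
  ]
}}

```text
t: 28.8
tool_pos: [0.5061, -0.2984, 0.0613]
tool_rot: [-0.005, 1.565, -0.0]
contact_force: [0.5, -0.8, -1.6]
opening: 0.0514
```

```bash
python3 -c "
from h import *
go(.504,-.297,.061)"
```

```text
t 28.8 pos [ 0.5061 -0.2984  0.0613] open 0.051358839868507464 F [ 0.4616 -0.8157 -1.6055]
shift in tool [ 0.0003  0.0014 -0.0021] turn deg [0.1856 0.3501 0.2088]
```

Call:
{"method": "arm_command", "body": {
  "plan": [
    [[0.001, 0, -0.001, 0, 0, 0, 0.04], [0, 0, 0, 0, 0, 0, 0.04], [0, 0, 0, 0, 0, 0, 0.078], [0, 0, 0, 0, 0, 0, 0.078], [0, 0, 0, 0, 0, 0, 0.078], [0, 0, 0, 0, 0, 0, 0.078], [-0.01, 0, 0, 0, 0, 0, 0.078], [-0.02, 0, 0, 0, 0, 0, 0.078], [-0.03, 0, 0, 0, 0, 0, 0.078], [-0.03, 0, 0, 0, 0, 0, 0.078], [-0.025, 0, 0, 0, 0, 0, 0.078], [-0.01, 0.015, 0, 0, 0, 0, 0.078], [0, 0.025, -0.005, 0, 0, 0, 0.078], [0, 0.033, -0.006, 0, 0, 0, 0.078], [0, 0.033, -0.006, 0, 0, 0, 0.078], [0, 0.033, -0.006, 0, 0, 0, 0.078], [0, 0.033, -0.006, 0, 0, 0, 0.078], [0, 0.033, -0.006, 0, 0, 0, 0.078], [0, 0.033, -0.006, 0, 0, 0, 0.078], [0, 0.033, -0.006, 0, 0, 0, 0.078]]
  ]
}}

```text
t: 30.47
tool_pos: [0.4577, -0.0237, 0.2024]
tool_rot: [-0.002, 1.549, -0.016]
contact_force: [0.4, 0.7, 0.1]
opening: 0.0781
```

```bash
python3 -c "
from h import *
go(.397,.281,.2)
for n in('short_can_mid','tall_can_mid','glass_bottle_mid','water_bottle_mid','coaster'): print(n,[(w('scene',r['at']).round(4).tolist(),round(r['conf'],2)) for r in (snap('scene','s7') is not None and mark_of('scene',n))])
"
```

```text
t 30.4667 pos [ 0.4577 -0.0237  0.2024] open 0.0780675258351536 F [0.4219 0.7386 0.0814]
shift in tool [-0.0026  0.3041 -0.0634] turn deg [-0.5089  1.2235  0.6799]
short_can_mid [([0.3551, -0.0035, 0.049], 0.91), ([0.5015, -0.2963, 0.0497], 0.76), ([0.6292, -0.2997, 0.0467], 0.25)]
tall_can_mid [([0.3962, 0.2863, 0.0762], 0.72)]
glass_bottle_mid [([0.5933, 0.3036, 0.1055], 0.75)]
water_bottle_mid [([0.4939, 0.2876, 0.0924], 0.82)]
coaster [([0.5, -0.2929, 0.0062], 0.82)]
```

View pics/s7.png

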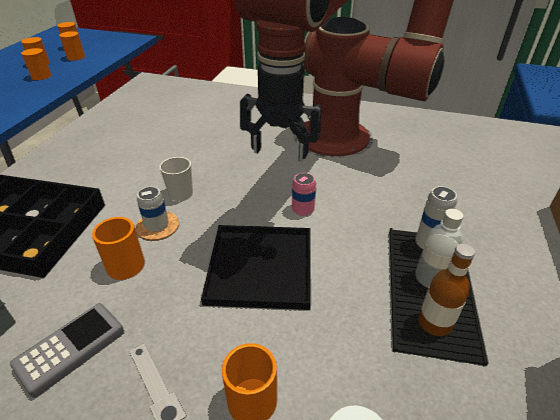

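The short can stands centred on the coaster at (152,212), and the network puts it at (.5015,−.296). Next I fetch the tall can.

Call:
{"method": "arm_command", "body": {
  "plan": [
    [[0, 0.033, -0.007, 0, 0.3, 0.2, 0.078], [0, 0.033, -0.007, 0, 0.2, 0.2, 0.078], [0, 0.033, -0.007, 0, 0.2, 0, 0.078], [0, 0.033, -0.007, 0, 0.1, 0, 0.078], [0, 0.033, -0.007, 0, 0, 0, 0.078], [0, 0.033, -0.006, 0, 0, 0, 0.078], [0, 0.033, -0.006, 0, 0, 0, 0.078], [0, 0.025, -0.004, 0, 0, 0, 0.078], [0, 0.014, -0.001, 0, 0, 0, 0.078], [0, 0.005, 0, 0, 0, 0, 0.078], [0, 0.001, 0, 0, 0, 0, 0.078], [0, 0, 0, 0, 0, 0, 0.078]]
  ]
}}

```text
t: 31.97
tool_pos: [0.4139, 0.2541, 0.1983]
tool_rot: [0.02, 1.567, -0.03]
contact_force: [-0.3, -1.5, -0.5]
opening: 0.078
```

```bash
python3 -c "
from h import *
go(.397,.281,.103)"
```

```text
t 31.9667 pos [0.4139 0.2541 0.1983] open 0.0779903691447619 F [-0.2625 -1.4841 -0.4829]
shift in tool [ 0.0951  0.027  -0.0181] turn deg [-1.8171  0.204   0.377 ]
```

Call:
{"method": "arm_command", "body": {
  "plan": [
    [[0.003, 0.01, -0.007, -0.7, 0, 0, 0.078], [0.006, 0.008, -0.005, -0.6, 0, 0.1, 0.078], [0.01, 0.004, -0.002, -0.2, 0, 0, 0.078], [0.01, 0.001, -0.001, 0, 0, 0, 0.078], [0.006, 0, 0, 0, 0, 0, 0.078], [0.002, 0, 0, 0, 0, 0, 0.078], [0, 0, 0, 0, 0, 0, 0.078]]
  ]
}}

```text
t: 32.55
tool_pos: [0.3984, 0.2754, 0.1556]
tool_rot: [0.002, 1.569, -0.012]
contact_force: [0.1, 0.0, -0.0]
opening: 0.0781
```

```bash
python3 -c "
from h import *
go(.397,.281,.103)"
```

```text
t 32.55 pos [0.3984 0.2754 0.1556] open 0.07810462633696415 F [ 0.0708  0.0285 -0.0484]
shift in tool [ 0.0525  0.006  -0.0015] turn deg [-0.5192  0.0755  0.3894]
```

Call:
{"method": "arm_command", "body": {
  "plan": [
    [[0.005, 0.003, -0.001, -0.2, 0, 0.1, 0.078], [0.01, 0.002, 0, 0, 0, 0, 0.078], [0.013, 0.001, 0, 0, 0, 0, 0.078], [0.011, 0, 0, 0, 0, 0, 0.078], [0.007, 0, 0, 0, 0, 0, 0.078], [0.002, 0, 0, 0, 0, 0, 0.078], [0, 0, 0, 0, 0, 0, 0.078]]
  ]
}}

```text
t: 33.13
tool_pos: [0.398, 0.2814, 0.1032]
tool_rot: [0.001, 1.569, -0.009]
contact_force: [-0.4, -0.5, -0.8]
opening: 0.0778
```

```bash
python3 -c "
from h import *
go(.397,.281,.103)"
```

```text
t 33.1333 pos [0.398  0.2814 0.1032] open 0.07784804179343562 F [-0.3964 -0.4872 -0.784 ]
shift in tool [ 0.0002 -0.0004 -0.001 ] turn deg [-0.3603  0.1182  0.2708]
```

Call:
{"method": "arm_command", "body": {
  "plan": [
    [[0, 0, 0, 0, 0, 0, 0.04], [0, 0, 0, 0, 0, 0, 0.04], [0, 0, 0, 0, 0, 0, 0.04], [0, 0, 0, 0, 0, 0, 0.04], [0, 0, 0, 0, 0, 0, 0.04], [0, 0, 0, 0, 0, 0, 0.04]]
  ],
  "squeeze": 40
}}

```text
t: 33.63
tool_pos: [0.3983, 0.2814, 0.1037]
tool_rot: [0.002, 1.568, -0.009]
contact_force: [-0.2, -0.1, -2.5]
opening: 0.0516
```

Call:
{"method": "arm_command", "body": {
  "plan": [
    [[-0.005, 0, 0, 0, 0, 0, 0.04], [-0.01, 0, 0, 0, 0, 0, 0.04], [-0.014, 0, 0, 0, 0, 0, 0.04], [-0.014, 0, 0, 0, 0, 0, 0.04], [-0.008, -0.005, 0, 0, 0, 0, 0.04], [-0.003, -0.012, 0.003, 0, 0, 0, 0.04], [0, -0.02, 0.006, 0, 0, 0, 0.04], [0, -0.027, 0.01, 0, 0, 0, 0.04], [0, -0.027, 0.011, 0, 0, 0, 0.04], [0, -0.027, 0.011, 0, 0, 0, 0.04], [0, -0.027, 0.011, 0, 0, 0, 0.04], [0, -0.027, 0.011, 0, 0, 0, 0.04], [0, -0.027, 0.011, 0, 0, 0, 0.04], [0, -0.027, 0.011, 0, 0, 0, 0.04], [0, -0.022, 0.009, 0, 0, 0, 0.04], [0, -0.014, 0.006, 0, 0, 0, 0.04], [0, -0.007, 0.002, 0, 0, 0, 0.04], [0, -0.002, 0, 0, 0, 0, 0.04], [0, 0, 0, 0, 0, 0, 0.04]]
  ]
}}

```text
t: 35.22
tool_pos: [0.5014, -0.006, 0.172]
tool_rot: [-0.002, 1.561, -0.007]
contact_force: [0.2, 0.3, -2.9]
opening: 0.0522
```

```bash
python3 -c "
from h import *
go(.5065,-.007,.0985)"
```

```text
t 35.2167 pos [ 0.5014 -0.006   0.172 ] open 0.05224533934392478 F [ 0.1556  0.3295 -2.9231]
shift in tool [ 0.0735 -0.0006  0.0044] turn deg [-0.1946  0.5609  0.3318]
```

Call:
{"method": "arm_command", "body": {
  "plan": [
    [[0.006, -0.002, 0.002, 0, 0.2, 0, 0.04], [0.01, -0.002, 0.001, 0, 0.1, 0, 0.04], [0.012, -0.001, 0.001, 0, 0, 0, 0.04], [0.011, -0.001, 0, 0, 0, 0, 0.04], [0.008, 0, 0, 0, 0, 0, 0.04], [0.004, 0, 0, 0, 0, 0, 0.04], [0.001, 0, 0, 0, 0, 0, 0.04], [0, 0, 0, 0, 0, 0, 0.04]]
  ]
}}

```text
t: 35.88
tool_pos: [0.5027, -0.0081, 0.1116]
tool_rot: [-0.005, 1.573, -0.0]
contact_force: [-0.7, 0.3, -3.1]
opening: 0.0521
```

```bash
python3 -c "
from h import *
go(.5065,-.007,.0985)"
```

```text
t 35.8833 pos [ 0.5027 -0.0081  0.1116] open 0.052141814340905215 F [-0.6652  0.3231 -3.099 ]
shift in tool [0.0131 0.0011 0.0039] turn deg [ 0.1585 -0.1003  0.1865]
```

Call:
{"method": "arm_command", "body": {
  "plan": [
    [[0.002, 0, 0.002, 0, 0, 0, 0.04], [0.004, 0, 0.001, 0, 0, 0, 0.04], [0.004, 0, 0, 0, 0, 0, 0.04], [0.002, 0, 0, 0, 0, 0, 0.04], [0.001, 0, 0, 0, 0, 0, 0.04], [0, 0, 0, 0, 0, 0, 0.04]]
  ]
}}

```text
t: 36.38
tool_pos: [0.5072, -0.0082, 0.0988]
tool_rot: [-0.005, 1.57, -0.001]
contact_force: [-0.5, -0.6, -3.4]
opening: 0.052
```

```bash
python3 -c "
from h import *
go(.5065,-.007,.0985)"
```

```text
t 36.3833 pos [ 0.5072 -0.0082  0.0988] open 0.05196781770004027 F [-0.5409 -0.6334 -3.4207]
shift in tool [ 0.0003  0.0012 -0.0007] turn deg [0.1701 0.0672 0.2139]
```

Call:
{"method": "arm_command", "body": {
  "plan": [
    [[0.001, 0.0005, 0, 0, 0, 0, 0.04], [0, 0, 0, 0, 0, 0, 0.04], [0, 0, 0, 0, 0, 0, 0.078], [0, 0, 0, 0, 0, 0, 0.078], [0, 0, 0, 0, 0, 0, 0.078], [0, 0, 0, 0, 0, 0, 0.078], [-0.01, 0, 0, 0, 0, 0, 0.078], [-0.02, 0, 0, 0, 0, 0, 0.078], [-0.03, 0, 0, 0, 0, 0, 0.078], [-0.035, 0, 0, 0, 0, 0, 0.055], [-0.03, 0.01, 0, 0, 0, 0, 0.055], [-0.015, 0.022, -0.001, 0, 0, 0, 0.055], [0, 0.033, -0.002, 0, 0, 0, 0.055], [0, 0.033, -0.002, 0, 0, 0, 0.055], [0, 0.033, -0.002, 0, 0, 0, 0.055], [0, 0.033, -0.002, 0, 0, 0, 0.055], [0, 0.033, -0.001, 0, 0, 0, 0.055], [0, 0.033, 0, 0, 0, 0, 0.055], [0, 0.025, 0, 0, 0, 0, 0.055], [0, 0.01, 0, 0, 0, 0, 0.055]]
  ]
}}

```text
t: 38.05
tool_pos: [0.5005, 0.2674, 0.2645]
tool_rot: [0.004, 1.544, -0.005]
contact_force: [-0.1, -1.1, -0.6]
opening: 0.0549
```

```bash
python3 -c "
from h import *
go(.492,.29,.152)"
```

```text
t 38.05 pos [0.5005 0.2674 0.2645] open 0.05488268501232342 F [-0.1253 -1.1174 -0.6469]
shift in tool [ 0.1122  0.0226 -0.0117] turn deg [-0.3124  1.5283  0.0403]
```

Call:
{"method": "arm_command", "body": {
  "plan": [
    [[0.005, 0.004, -0.003, 0, 0.7, 0, 0.055], [0.01, 0.003, -0.003, 0, 0.4, 0, 0.055], [0.015, 0.002, -0.002, 0, 0.1, 0, 0.055], [0.015, 0.001, 0, 0, 0, 0, 0.055], [0.008, 0, 0, 0, 0, 0, 0.055], [0.003, 0, 0, 0, 0, 0, 0.055], [0, 0, 0, 0, 0, 0, 0.055]]
  ]
}}

```text
t: 38.63
tool_pos: [0.4917, 0.2749, 0.2029]
tool_rot: [0.003, 1.569, -0.008]
contact_force: [-0.4, -0.9, 0.2]
opening: 0.0551
```

```bash
python3 -c "
from h import *
go(.492,.29,.152)
import numpy as np
snap('top','t8')
for n in('tall_can_mid',):print([(w('top',r['at']).round(4).tolist(),round(r['conf'],2)) for r in mark_of('top',n)])
a=cv2.imread('pics/t8.png')[125:245,230:350];b=cv2.imread('pics/top0.png')[125:245,230:350]
cv2.imwrite('pics/z8.png',np.hstack([cv2.resize(x,(400,400),interpolation=3) for x in(b,a)]))
"
```

```text
t 38.6333 pos [0.4917 0.2749 0.2029] open 0.05506079139732577 F [-0.4213 -0.933   0.2092]
shift in tool [0.0508 0.0152 0.0001] turn deg [-0.4195  0.1075  0.1857]
[([0.5024, -0.0105, 0.07], 0.93)]
```

View pics/z8.png

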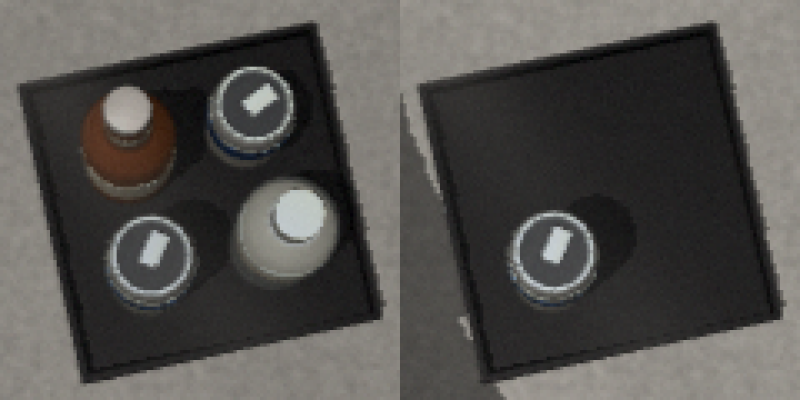

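The tall can is back upright. Its lid is at crop (154,251) against (151,254) at the start, so about 2–3 mm off. Next is the water bottle.

Call:
{"method": "arm_command", "body": {
  "plan": [
    [[0.004, 0.006, 0, -0.2, 0, 0, 0.055], [0.008, 0.005, 0, 0, 0, 0.1, 0.055], [0.012, 0.002, 0, 0, 0, 0, 0.055], [0.012, 0, 0, 0, 0, 0, 0.055], [0.008, 0, 0, 0, 0, 0, 0.055], [0.004, 0, 0, 0, 0, 0, 0.055], [0.001, 0, 0, 0, 0, 0, 0.055], [0, 0, 0, 0, 0, 0, 0.055]]
  ]
}}

```text
t: 39.4
tool_pos: [0.4936, 0.2899, 0.1516]
tool_rot: [0.003, 1.564, -0.002]
contact_force: [0.3, -0.8, -0.1]
opening: 0.0549
```

```bash
python3 -c "
from h import *
go(.492,.29,.152)"
```

```text
t 39.4 pos [0.4936 0.2899 0.1516] open 0.054909051815529374 F [ 0.2647 -0.8184 -0.1334]
shift in tool [-0.0004  0.0001 -0.0016] turn deg [-0.2061  0.364  -0.0324]
```

Call:
{"method": "arm_command", "body": {
  "plan": [
    [[0, 0, 0, 0, 0, 0, 0.01], [0, 0, 0, 0, 0, 0, 0.01], [0, 0, 0, 0, 0, 0, 0.01], [0, 0, 0, 0, 0, 0, 0.01], [0, 0, 0, 0, 0, 0, 0.01], [0, 0, 0, 0, 0, 0, 0.01], [0, 0, 0, 0, 0, 0, 0.01]]
  ],
  "squeeze": 60
}}

```text
t: 39.98
tool_pos: [0.4938, 0.2898, 0.1519]
tool_rot: [0.004, 1.564, -0.002]
contact_force: [0.2, 0.9, -2.0]
opening: 0.027
```

Call:
{"method": "arm_command", "body": {
  "plan": [
    [[-0.005, 0, 0, 0, 0, 0, 0.01], [-0.01, 0, 0, 0, 0, 0, 0.01], [-0.015, 0, 0, 0, 0, 0, 0.01], [-0.02, 0, 0, 0, 0, 0, 0.01], [-0.02, 0, 0, 0, 0, 0, 0.01], [-0.02, 0, 0, 0, 0, 0, 0.01], [-0.02, 0, 0, 0, 0, 0, 0.01], [-0.02, 0, 0, 0, 0, 0, 0.01], [-0.014, 0, 0, 0, 0, 0, 0.01], [-0.008, 0, 0, 0, 0, 0, 0.01], [-0.003, 0, 0, 0, 0, 0, 0.01], [0, 0, 0, 0, 0, 0, 0.01]]
  ]
}}

```text
t: 40.98
tool_pos: [0.4905, 0.2885, 0.3179]
tool_rot: [0.002, 1.567, -0.004]
contact_force: [0.1, -0.6, -3.3]
opening: 0.0272
```

```bash
python3 -c "
from h import *
go(.527,-.088,.31)"
```

```text
t 40.9833 pos [0.4905 0.2885 0.3179] open 0.027171957539510388 F [ 0.0657 -0.5543 -3.2665]
shift in tool [ 0.0085 -0.3763  0.038 ] turn deg [-0.2335  0.1921  0.0759]
```

Call:
{"method": "arm_command", "body": {
  "plan": [
    [[0, -0.008, 0.002, 0, 0, 0, 0.01], [0, -0.016, 0.003, 0, 0, 0, 0.01], [-0.001, -0.025, 0.004, 0, 0, 0, 0.01], [-0.001, -0.03, 0.004, 0, 0, 0, 0.01], [-0.001, -0.03, 0.004, 0, 0, 0, 0.01], [-0.001, -0.03, 0.004, 0, 0, 0, 0.01], [-0.001, -0.03, 0.004, 0, 0, 0, 0.01]]
  ]
}}

```text
t: 41.57
tool_pos: [0.5118, 0.1148, 0.3132]
tool_rot: [-0.009, 1.583, 0.002]
contact_force: [0.6, 0.4, -3.9]
opening: 0.0269
```

```bash
python3 -c "
from h import *
go(.527,-.088,.31)"
```

```text
t 41.5667 pos [0.5118 0.1148 0.3132] open 0.02693946710065451 F [ 0.5567  0.4471 -3.8734]
shift in tool [ 0.0038 -0.2029  0.0139] turn deg [ 0.3883 -0.6947  0.2337]
```

Call:
{"method": "arm_command", "body": {
  "plan": [
    [[-0.001, -0.03, 0.002, 0, -0.2, 0, 0.01], [-0.001, -0.03, 0.002, 0, -0.2, 0, 0.01], [-0.001, -0.03, 0.002, 0, -0.1, 0, 0.01], [-0.001, -0.03, 0.002, 0, 0, 0, 0.01], [0, -0.025, 0.001, 0, 0, 0, 0.01], [0, -0.016, 0, 0, 0, 0, 0.01], [0, -0.008, 0, 0, 0, 0, 0.01], [0, -0.003, 0, 0, 0, 0, 0.01], [0, -0.001, 0, 0, 0, 0, 0.01], [0, 0, 0, 0, 0, 0, 0.01]]
  ]
}}

```text
t: 42.4
tool_pos: [0.5144, -0.0757, 0.3025]
tool_rot: [-0.0, 1.598, -0.006]
contact_force: [0.6, -0.3, -2.5]
opening: 0.0272
```

```bash
python3 -c "
from h import *
go(.527,-.088,.147)"
```

```text
t 42.4 pos [ 0.5144 -0.0757  0.3025] open 0.027159161561457347 F [ 0.6395 -0.2762 -2.516 ]
shift in tool [ 0.1552 -0.0117  0.0168] turn deg [-0.2006 -1.5594  0.2082]
```

Call:
{"method": "arm_command", "body": {
  "plan": [
    [[0, -0.005, 0.005, 0, -0.6, 0, 0.01], [0, -0.004, 0.004, 0, -0.3, 0, 0.01], [0.006, -0.002, 0.001, 0, 0, 0, 0.01], [0.012, -0.001, 0, 0, 0, 0, 0.01], [0.015, -0.001, 0, 0, 0, 0, 0.01], [0.015, 0, 0, 0, 0, 0, 0.01], [0.01, 0, 0, 0, 0, 0, 0.01], [0.004, 0, 0, 0, 0, 0, 0.01], [0.001, 0, 0, 0, 0, 0, 0.01], [0, 0, 0, 0, 0, 0, 0.01]]
  ]
}}

```text
t: 43.23
tool_pos: [0.5248, -0.0853, 0.232]
tool_rot: [-0.005, 1.583, 0.002]
contact_force: [-0.5, -0.9, -2.7]
opening: 0.027
```

```bash
python3 -c "
from h import *
go(.527,-.088,.147)"
```

```text
t 43.2333 pos [ 0.5248 -0.0853  0.232 ] open 0.02696801494448859 F [-0.5351 -0.8788 -2.6861]
shift in tool [ 0.085  -0.0026  0.0032] turn deg [ 0.2549 -0.6747  0.0922]
```

Call:
{"method": "arm_command", "body": {
  "plan": [
    [[0.005, -0.003, 0.002, 0, -0.3, 0, 0.01], [0.01, -0.002, 0.001, 0, -0.1, 0, 0.01], [0.014, -0.001, 0, 0, 0, 0, 0.01], [0.014, -0.001, 0, 0, 0, 0, 0.01], [0.012, 0, 0, 0, 0, 0, 0.01], [0.008, 0, 0, 0, 0, 0, 0.01], [0.004, 0, 0, 0, 0, 0, 0.01], [0.001, 0, 0, 0, 0, 0, 0.01], [0, 0, 0, 0, 0, 0, 0.01]]
  ]
}}

```text
t: 43.98
tool_pos: [0.5308, -0.0945, 0.1625]
tool_rot: [-0.007, 1.567, 0.0]
contact_force: [1.0, -0.6, -2.3]
opening: 0.0272
```

```bash
python3 -c "
from h import *
go(.527,-.088,.147)"
```

```text
t 43.9833 pos [ 0.5308 -0.0945  0.1625] open 0.027215619047468255 F [ 1.0419 -0.6197 -2.2983]
shift in tool [ 0.0154  0.0065 -0.0038] turn deg [0.2419 0.2323 0.2402]
```

Call:
{"method": "arm_command", "body": {
  "plan": [
    [[0.002, 0.003, -0.002, 0, 0, 0, 0.01], [0.004, 0.002, -0.001, 0, 0, 0, 0.01], [0.003, 0.0005, -0.0005, 0, 0, 0, 0.01], [0.002, 0, 0, 0, 0, 0, 0.01], [0.001, 0, 0, 0, 0, 0, 0.01], [0, 0, 0, 0, 0, 0, 0.01]]
  ]
}}

```text
t: 44.48
tool_pos: [0.5285, -0.0885, 0.152]
tool_rot: [-0.008, 1.562, -0.001]
contact_force: [-0.5, 0.0, -3.5]
opening: 0.0273
```

```bash
python3 -c "
from h import *
go(.527,-.088,.147)"
```

```text
t 44.4833 pos [ 0.5285 -0.0885  0.152 ] open 0.027271102381277782 F [-0.4954  0.0397 -3.5142]
shift in tool [ 0.005   0.0006 -0.0015] turn deg [0.2777 0.4945 0.3187]
```

Call:
{"method": "arm_command", "body": {
  "plan": [
    [[0.002, 0, -0.001, 0, 0, 0, 0.01], [0.002, 0, 0, 0, 0, 0, 0.01], [0.001, 0, 0, 0, 0, 0, 0.01], [0, 0, 0, 0, 0, 0, 0.01]]
  ]
}}

```text
t: 44.82
tool_pos: [0.5278, -0.0888, 0.147]
tool_rot: [-0.008, 1.561, -0.001]
contact_force: [0.5, 0.9, -2.8]
opening: 0.0268
```

```bash
python3 -c "
from h import *
go(.527,-.088,.147)"
```

```text
t 44.8167 pos [ 0.5278 -0.0888  0.147 ] open 0.02677635770154772 F [ 0.4877  0.9049 -2.7569]
shift in tool [-0.      0.0008 -0.0008] turn deg [0.2714 0.5485 0.3398]
```

Call:
{"method": "arm_command", "body": {
  "plan": [
    [[0.001, 0, 0, 0, 0, 0, 0.01], [0, 0, 0, 0, 0, 0, 0.01], [0, 0, 0, 0, 0, 0, 0.055], [0, 0, 0, 0, 0, 0, 0.055], [0, 0, 0, 0, 0, 0, 0.055], [0, 0, 0, 0, 0, 0, 0.055], [-0.01, 0, 0, 0, 0, 0, 0.055], [-0.02, 0, 0, 0, 0.2, 0, 0.055], [-0.03, 0, 0, 0, 0.2, 0, 0.055], [-0.025, 0.01, 0.002, 0, 0.2, 0, 0.055], [-0.01, 0.022, 0.005, 0, 0.2, 0, 0.055], [0, 0.035, 0.007, 0, 0, 0, 0.055], [0, 0.035, 0.007, 0, 0, 0, 0.055], [0, 0.035, 0.007, 0, 0, 0, 0.055], [0, 0.035, 0.007, 0, 0, 0, 0.055], [0, 0.035, 0.007, 0, 0, 0, 0.055], [0, 0.035, 0.007, 0, 0, 0, 0.055], [0, 0.035, 0.006, 0, 0, 0, 0.055], [0, 0.028, 0.004, 0, 0, 0, 0.055], [0, 0.014, 0.001, 0, 0, 0, 0.055]]
  ]
}}

```text
t: 46.48
tool_pos: [0.594, 0.2414, 0.2631]
tool_rot: [-0.002, 1.552, -0.01]
contact_force: [0.3, -0.4, -0.5]
opening: 0.055
```

```bash
python3 -c "
from h import *
go(.5955,.2874,.15)"
```

```text
t 46.4833 pos [0.594  0.2414 0.2631] open 0.05496258969308052 F [ 0.3418 -0.3763 -0.4525]
shift in tool [ 0.1128  0.0468 -0.0009] turn deg [-0.2883  1.0728  0.4305]
```

Call:
{"method": "arm_command", "body": {
  "plan": [
    [[0.003, 0.014, 0, 0, 0.4, 0.1, 0.055], [0.006, 0.01, -0.001, 0, 0.3, 0.1, 0.055], [0.01, 0.005, 0, 0, 0.1, 0, 0.055], [0.01, 0.002, 0, 0, 0, 0, 0.055], [0.005, 0, 0, 0, 0, 0, 0.055], [0.002, 0, 0, 0, 0, 0, 0.055], [0, 0, 0, 0, 0, 0, 0.055]]
  ]
}}

```text
t: 47.07
tool_pos: [0.5929, 0.2731, 0.2234]
tool_rot: [-0.001, 1.569, -0.009]
contact_force: [0.8, -0.5, 0.5]
opening: 0.0553
```

```bash
python3 -c "
from h import *
go(.5955,.2874,.15); snap('scene','s9')
print([(w('scene',r['at']).round(4).tolist(),round(r['conf'],2)) for r in mark_of('scene','glass_bottle_mid')])"
```

```text
t 47.0667 pos [0.5929 0.2731 0.2234] open 0.05532930738995369 F [ 0.782  -0.5135  0.464 ]
shift in tool [0.0733 0.0148 0.0024] turn deg [-0.3096  0.1189  0.3473]
[([0.5913, 0.3022, 0.1066], 0.66), ([0.5036, -0.2984, 0.0544], 0.51)]
```

View pics/s9.png

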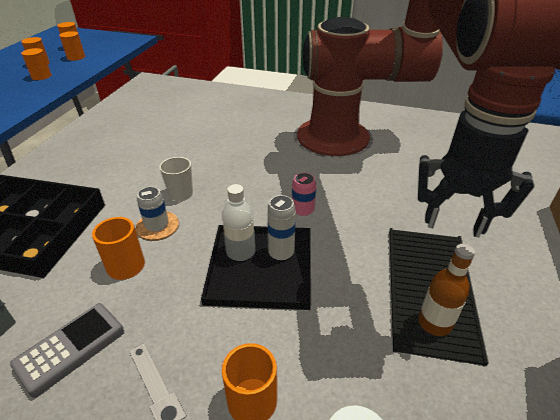

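The water bottle and tall can stand in the tray. The glass bottle's cap is at (466,251). I'll check that against the pose where I released it.

```bash
python3 -c "
from h import *
print(ray('scene',466,251,.195),proj('scene',(.593,.2874,.195)))"
```

```text
[0.5986 0.2999 0.195 ] [456.8798 246.5795]
```

Call:
{"method": "arm_command", "body": {
  "plan": [
    [[0.004, 0.01, 0.002, -0.1, 0, 0.1, 0.055], [0.008, 0.008, 0.002, 0, 0, 0.1, 0.055], [0.01, 0.004, 0, 0, 0, 0, 0.055], [0.008, 0.001, 0, 0, 0, 0, 0.055], [0.003, 0, 0, 0, 0, 0, 0.055], [0.001, 0, 0, 0, 0, 0, 0.055], [0, 0, 0, 0, 0, 0, 0.055]]
  ]
}}

```text
t: 47.75
tool_pos: [0.5987, 0.2982, 0.1876]
tool_rot: [0.003, 1.566, -0.004]
contact_force: [-0.3, 0.7, -0.3]
opening: 0.0545
```

```bash
python3 -c "
from h import *
go(.598,.3,.15); snap('scene','s10');snap('top','t10')
a=cv2.imread('pics/s10.png')[170:350,380:500];b=cv2.imread('pics/t10.png')[90:270,80:200]
cv2.imwrite('pics/z10.png',np.hstack([cv2.resize(x,(380,570),interpolation=3) for x in(a,b)]))"
```

```text
t 47.75 pos [0.5987 0.2982 0.1876] open 0.054542978879558626 F [-0.3317  0.6889 -0.3383]
shift in tool [ 0.0376  0.0019 -0.0009] turn deg [-0.2605  0.2822  0.0651]
```

View pics/z10.png

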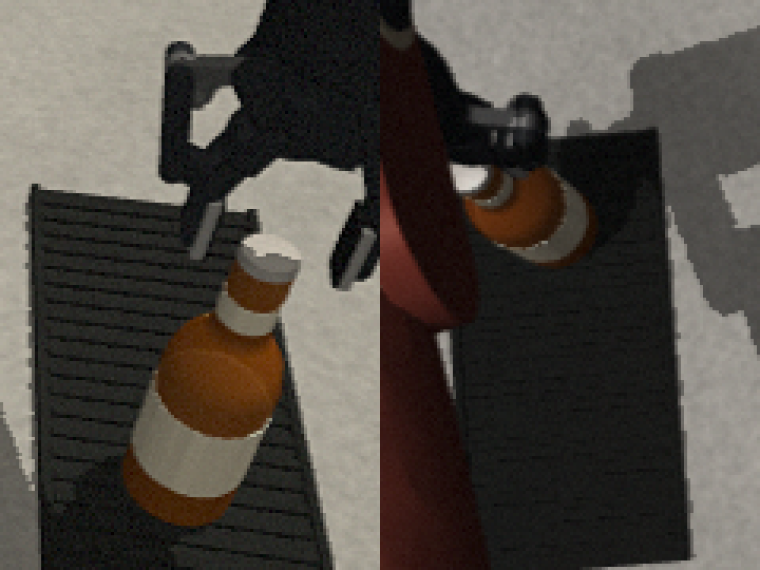

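The cap sits nearly midway between the fingers, so I'll go down.

Call:
{"method": "arm_command", "body": {
  "plan": [
    [[0.004, -0.001, 0, 0, 0, 0, 0.055], [0.008, 0, 0, 0, 0, 0, 0.055], [0.01, 0, 0, 0, 0, 0, 0.055], [0.008, 0, 0, 0, 0, 0, 0.055], [0.004, 0, 0, 0, 0, 0, 0.055], [0.001, 0, 0, 0, 0, 0, 0.055], [0, 0, 0, 0, 0, 0, 0.055]]
  ]
}}

```text
t: 48.43
tool_pos: [0.5996, 0.2964, 0.1504]
tool_rot: [0.004, 1.564, -0.005]
contact_force: [-0.1, 0.8, -0.7]
opening: 0.0547
```

```bash
python3 -c "
from h import *
go(.598,.299,.15)"
```

```text
t 48.4333 pos [0.5996 0.2964 0.1504] open 0.054734708326666166 F [-0.0515  0.7608 -0.7434]
shift in tool [ 0.0004  0.0026 -0.0016] turn deg [-0.3255  0.4098  0.0276]
```

Call:
{"method": "arm_command", "body": {
  "plan": [
    [[0, 0, 0, 0, 0, 0, 0.01], [0, 0, 0, 0, 0, 0, 0.01], [0, 0, 0, 0, 0, 0, 0.01], [0, 0, 0, 0, 0, 0, 0.01], [0, 0, 0, 0, 0, 0, 0.01], [0, 0, 0, 0, 0, 0, 0.01], [0, 0, 0, 0, 0, 0, 0.01]]
  ],
  "squeeze": 60
}}

```text
t: 49.02
tool_pos: [0.5995, 0.2968, 0.1502]
tool_rot: [0.004, 1.564, -0.004]
contact_force: [0.3, 0.1, -1.7]
opening: 0.0256
```

Call:
{"method": "arm_command", "body": {
  "plan": [
    [[-0.006, 0, 0, 0, 0, 0, 0.01], [-0.01, 0, 0, 0, 0, 0, 0.01], [-0.014, 0, 0, 0, 0, 0, 0.01], [-0.014, 0, 0, 0, 0, 0, 0.01], [-0.01, 0, 0, 0, 0, 0, 0.01], [-0.005, -0.008, 0, 0, 0, 0, 0.01], [-0.001, -0.016, -0.001, 0, 0, 0, 0.01], [0, -0.024, -0.001, 0, 0, 0, 0.01], [0, -0.03, -0.002, 0, 0, 0, 0.01], [0, -0.03, -0.002, 0, 0, 0, 0.01], [0, -0.03, -0.002, 0, 0, 0, 0.01], [0, -0.03, -0.001, 0, 0, 0, 0.01], [0, -0.03, -0.001, 0, 0, 0, 0.01], [0, -0.026, -0.001, 0, 0, 0, 0.01], [0, -0.018, 0, 0, 0, 0, 0.01], [0, -0.01, 0, 0, 0, 0, 0.01], [0, -0.004, 0, 0, 0, 0, 0.01], [0, -0.001, 0, 0, 0, 0, 0.01], [0, 0, 0, 0, 0, 0, 0.01]]
  ]
}}

```text
t: 50.6
tool_pos: [0.5803, 0.0153, 0.2177]
tool_rot: [0.001, 1.565, -0.013]
contact_force: [0.7, -0.3, -4.2]
opening: 0.0257
```

```bash
python3 -c "
from h import *
go(.581,.0102,.146)"
```

```text
t 50.6 pos [0.5803 0.0153 0.2177] open 0.0256735201087687 F [ 0.6944 -0.3067 -4.1734]
shift in tool [ 0.0718 -0.0046  0.0004] turn deg [-0.5077  0.3319  0.4181]
```

Call:
{"method": "arm_command", "body": {
  "plan": [
    [[0.006, -0.004, 0, -0.2, 0.1, 0.1, 0.01], [0.01, -0.003, 0, 0, 0, 0.1, 0.01], [0.012, -0.002, 0, 0, 0, 0, 0.01], [0.012, -0.001, 0, 0, 0, 0, 0.01], [0.008, 0, 0, 0, 0, 0, 0.01], [0.004, 0, 0, 0, 0, 0, 0.01], [0.001, 0, 0, 0, 0, 0, 0.01], [0, 0, 0, 0, 0, 0, 0.01]]
  ]
}}

```text
t: 51.27
tool_pos: [0.5788, 0.0089, 0.1558]
tool_rot: [-0.002, 1.572, 0.0]
contact_force: [-0.3, 0.0, -4.4]
opening: 0.0261
```

```bash
python3 -c "
from h import *
go(.581,.0102,.146)"
```

```text
t 51.2667 pos [0.5788 0.0089 0.1558] open 0.026089060840825084 F [-0.2736  0.0444 -4.3664]
shift in tool [0.0098 0.0013 0.0022] turn deg [ 0.0872 -0.0906  0.0603]
```

Call:
{"method": "arm_command", "body": {
  "plan": [
    [[0.002, 0.0005, 0.001, 0, 0, 0, 0.01], [0.003, 0, 0, 0, 0, 0, 0.01], [0.003, 0, 0, 0, 0, 0, 0.01], [0.001, 0, 0, 0, 0, 0, 0.01], [0, 0, 0, 0, 0, 0, 0.01]]
  ]
}}

```text
t: 51.68
tool_pos: [0.5811, 0.0096, 0.1475]
tool_rot: [-0.003, 1.569, 0.001]
contact_force: [-0.1, 0.3, -4.2]
opening: 0.0254
```

```bash
python3 -c "
from h import *
go(.581,.0102,.1455)
print(ray('scene',281,209,.19))
for c in ('scene','top'):
  get_image(c)
  print([(w(c,r['at']).round(4).tolist(),round(r['conf'],2)) for r in mark_of(c,'glass_bottle_mid')])"
```

```text
t 51.6833 pos [0.5811 0.0096 0.1475] open 0.025446557688379265 F [-0.0596  0.2873 -4.2475]
shift in tool [ 0.002   0.0006 -0.0001] turn deg [0.1123 0.0771 0.0751]
[0.5806 0.0139 0.19  ]
[([0.5741, 0.0117, 0.1011], 0.58)]
[([0.574, 0.0099, 0.1016], 0.73)]
```

Call:
{"method": "arm_command", "body": {
  "plan": [
    [[0.001, 0, 0, 0, 0, 0, 0.01], [0.0005, 0, 0, 0, 0, 0, 0.01], [0, 0, 0, 0, 0, 0, 0.01]]
  ]
}}

```text
t: 52.13
tool_pos: [0.5815, 0.0095, 0.1468]
tool_rot: [-0.003, 1.568, 0.0]
contact_force: [-0.0, 0.6, -3.8]
opening: 0.0257
```

Call:
{"method": "arm_command", "body": {
  "plan": [
    [[0.001, 0, 0, 0, 0, 0, 0.01], [0.0005, 0, 0, 0, 0, 0, 0.01], [0, 0, 0, 0, 0, 0, 0.01]]
  ]
}}

```text
t: 52.38
tool_pos: [0.5815, 0.0095, 0.1452]
tool_rot: [-0.003, 1.568, 0.0]
contact_force: [0.0, -0.3, -5.1]
opening: 0.0258
```

Call:
{"method": "arm_command", "body": {
  "plan": [
    [[0.001, 0, 0, 0, 0, 0, 0.01], [0.0005, 0, 0, 0, 0, 0, 0.01], [0, 0, 0, 0, 0, 0, 0.01]]
  ]
}}

```text
t: 52.63
tool_pos: [0.5822, 0.0095, 0.1452]
tool_rot: [-0.003, 1.566, 0.0]
contact_force: [0.5, 0.1, -4.7]
opening: 0.0258
```

Call:
{"method": "arm_command", "body": {
  "plan": [
    [[0, 0, 0, 0, 0, 0, 0.05], [0, 0, 0, 0, 0, 0, 0.05], [0, 0, 0, 0, 0, 0, 0.05], [0, 0, 0, 0, 0, 0, 0.05], [-0.01, 0, 0, 0, 0, 0, 0.05], [-0.015, 0, 0, 0, 0, 0, 0.05], [-0.02, 0, 0, 0, 0, 0, 0.05], [-0.025, 0, 0, 0, 0, 0, 0.05], [-0.025, 0, 0, 0, 0, 0, 0.05], [-0.015, 0.01, 0, 0, 0, 0, 0.05], [-0.005, 0.02, 0, 0, 0, 0, 0.05], [0, 0.03, 0, 0, 0, 0, 0.05], [0, 0.03, 0, 0, 0, 0, 0.05], [0, 0.03, 0, 0, 0, 0, 0.05], [0, 0.03, 0, 0, 0, 0, 0.05], [0, 0.03, 0, 0, 0, 0, 0.05], [0, 0.03, 0, 0, 0, 0, 0.05], [0, 0.02, 0, 0, 0, 0, 0.05], [0, 0.008, 0, 0, 0, 0, 0.05], [0, 0.002, 0, 0, 0, 0, 0.05]]
  ]
}}

```text
t: 54.3
tool_pos: [0.5897, 0.2595, 0.2965]
tool_rot: [0.004, 1.525, -0.001]
contact_force: [-0.7, 0.2, -0.6]
opening: 0.0501
```

Run:
```python
from h import *
go(0.58,.3,.25)
for c in("scene","top"):
    snap(c,c+"F")
    for n in "short_can_mid tall_can_mid glass_bottle_mid water_bottle_mid".split():
        print(c,n,[(w(c,r["at"]).round(3).tolist(),round(r["conf"],2)) for r in mark_of(c,n)])
a=cv2.imread("pics/topF.png");b=cv2.imread("pics/top0.png")
cv2.imwrite("pics/zF.png",np.hstack([cv2.resize(x[125:245,230:350],(400,400),interpolation=3) for x in(b,a)]))
# cap/lid shift start->now by template matching (top)
for k,(u,v,r) in dict(tall=(275,201,16),glass=(268,158,9),water=(320,189,9)).items():
    t=cv2.resize(b[v-r:v+r,u-r:u+r],None,fx=8,fy=8,interpolation=2);s=cv2.resize(a[v-r-10:v+r+10,u-r-10:u+r+10],None,fx=8,fy=8,interpolation=2)
    _,m,_,l=cv2.minMaxLoc(cv2.matchTemplate(s,t,5)); d=np.array(l)/8-10
    z=dict(tall=.139,glass=.19,water=.17)[k]; print(k,round(m,2),d,"mm",1e3*(ray("top",u+d[0],v+d[1],z)-ray("top",u,v,z)))
```

```text
t 54.3 pos [0.5897 0.2595 0.2965] open 0.05006932411777859 F [-0.6837  0.2041 -0.571 ]
shift in tool [ 0.0461  0.0404 -0.0119] turn deg [-0.1832  2.6018 -0.1259]
scene short_can_mid [([0.502, -0.295, 0.054], 0.83), ([0.353, -0.002, 0.046], 0.81)]
scene tall_can_mid [([0.507, -0.006, 0.07], 0.97)]
scene glass_bottle_mid [([0.571, 0.001, 0.101], 0.55), ([0.55, -0.037, -0.004], 0.31)]
scene water_bottle_mid [([0.532, -0.09, 0.087], 0.56), ([0.507, -0.004, 0.072], 0.5)]
top short_can_mid [([0.502, -0.297, 0.051], 0.57)]
top tall_can_mid [([0.506, -0.01, 0.068], 0.95)]
top glass_bottle_mid [([0.572, -0.002, 0.098], 0.83)]
top water_bottle_mid [([0.525, -0.091, 0.086], 0.68), ([0.383, -0.304, 0.042], 0.49)]
tall 0.97 [ 0.75  -1.125] mm [ 2.2005 -1.3701  0.    ]
glass 0.99 [6.5 1. ] mm [ -1.4608 -11.834    0.    ]
water 0.98 [ 0.625 -0.75 ] mm [ 1.4322 -1.1283  0.    ]
```

View pics/zF.png

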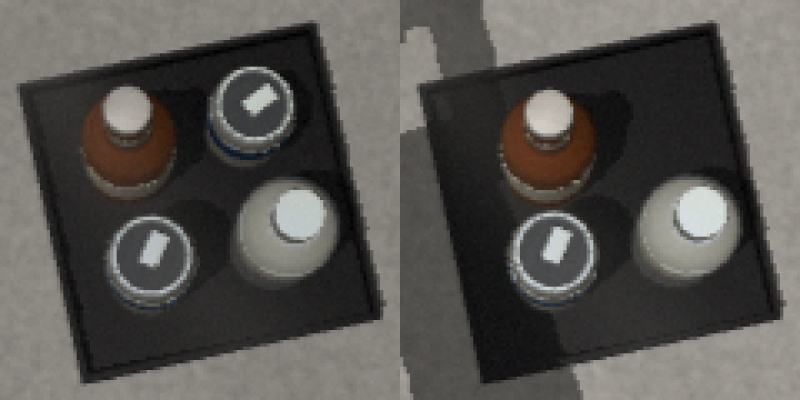

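View pics/sceneF.png

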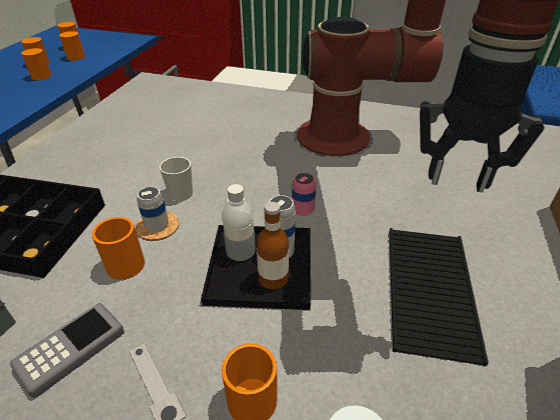

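The top view shows the tall can and water bottle within about 2–3 mm of their start positions. The glass bottle's cap, at crop (550,113) against (127,111), ended about 12 mm off toward −y when released. I'll re-grasp it and correct that.

Call:
{"method": "arm_command", "body": {
  "plan": [
    [[0, -0.012, -0.001, 0, 0.6, 0, 0.065], [0, -0.022, -0.001, 0, 0.6, 0, 0.065], [0, -0.03, -0.001, 0, 0.4, 0, 0.065], [0.004, -0.03, -0.001, 0, 0.2, 0, 0.065], [0.008, -0.03, -0.001, 0, 0.1, 0, 0.065], [0.008, -0.03, 0, 0, 0, 0, 0.065], [0.008, -0.03, 0, 0, 0, 0, 0.065], [0.008, -0.028, 0, 0, 0, 0, 0.065], [0.008, -0.02, 0, 0, 0, 0, 0.065], [0.006, -0.01, 0, 0, 0, 0, 0.065], [0.003, -0.004, 0, 0, 0, 0, 0.065], [0, -0.001, 0, 0, 0, 0, 0.065], [0, 0, 0, 0, 0, 0, 0.065]]
  ]
}}

```text
t: 55.88
tool_pos: [0.5808, -0.0089, 0.2398]
tool_rot: [0.007, 1.565, -0.006]
contact_force: [-0.2, -0.3, -0.3]
opening: 0.0652
```

```bash
python3 -c "
from h import *
go(.578,-.0024,.2)"
```

```text
t 55.8833 pos [ 0.5808 -0.0089  0.2398] open 0.06515591788859794 F [-0.2075 -0.256  -0.2738]
shift in tool [ 0.0398  0.0065 -0.0031] turn deg [-0.5052  0.3173 -0.0338]
```

Call:
{"method": "arm_command", "body": {
  "plan": [
    [[0.005, 0, -0.001, -0.2, 0.1, 0, 0.065], [0.01, 0, -0.001, 0, 0, 0, 0.065], [0.014, 0, 0, 0, 0, 0, 0.065], [0.014, 0, 0, 0, 0, 0, 0.065], [0.014, 0, 0, 0, 0, 0, 0.065], [0.008, 0, 0, 0, 0, 0, 0.065], [0.004, 0, 0, 0, 0, 0, 0.065], [0.001, 0, 0, 0, 0, 0, 0.065], [0, 0, 0, 0, 0, 0, 0.065]]
  ]
}}

```text
t: 56.63
tool_pos: [0.5788, -0.0019, 0.1628]
tool_rot: [-0.002, 1.567, 0.006]
contact_force: [0.3, 0.8, 0.4]
opening: 0.0649
```

```bash
python3 -c "
from h import *
go(.578,-.0024,.146)"
```

```text
t 56.6333 pos [ 0.5788 -0.0019  0.1628] open 0.0649370052946887 F [0.329  0.7893 0.375 ]
shift in tool [ 0.0168 -0.0006 -0.0009] turn deg [ 0.2876  0.2072 -0.1299]
```

Call:
{"method": "arm_command", "body": {
  "plan": [
    [[0.004, -0.001, 0, 0, 0, 0, 0.065], [0.006, 0, 0, 0, 0, 0, 0.065], [0.004, 0, 0, 0, 0, 0, 0.065], [0.001, 0, 0, 0, 0, 0, 0.065], [0, 0, 0, 0, 0, 0, 0.065], [0, 0, 0, 0, 0, 0, 0.01], [0, 0, 0, 0, 0, 0, 0.01], [0, 0, 0, 0, 0, 0, 0.01], [0, 0, 0, 0, 0, 0, 0.01], [0, 0, 0, 0, 0, 0, 0.01], [0, 0, 0, 0, 0, 0, 0.01], [0, 0, 0, 0, 0, 0, 0.01]]
  ],
  "squeeze": 50
}}

```text
t: 57.63
tool_pos: [0.5809, -0.0031, 0.1494]
tool_rot: [-0.003, 1.561, 0.005]
contact_force: [-0.7, 0.3, -0.9]
opening: 0.0255
```

Call:
{"method": "arm_command", "body": {
  "plan": [
    [[-0.004, 0, 0, 0, 0.1, 0, 0.01], [-0.006, 0, 0, 0, 0.1, 0, 0.01], [-0.004, 0.002, 0, 0, 0, 0, 0.01], [-0.001, 0.004, 0, 0, 0, 0, 0.01], [0, 0.004, 0.001, 0, 0, 0, 0.01], [0, 0.002, 0, 0, 0, 0, 0.01], [0, 0.0005, 0, 0, 0, 0, 0.01], [0, 0, 0, 0, 0, 0, 0.01]]
  ]
}}

```text
t: 58.3
tool_pos: [0.5787, 0.0113, 0.1613]
tool_rot: [-0.002, 1.574, 0.006]
contact_force: [-0.6, 0.2, -5.1]
opening: 0.0259
```

```bash
python3 -c "
from h import *
go(.582,.009,.15)"
```

```text
t 58.3 pos [0.5787 0.0113 0.1613] open 0.025926199568196466 F [-0.5781  0.214  -5.0861]
shift in tool [ 0.0113 -0.0024  0.0033] turn deg [ 0.3021 -0.1608 -0.1675]
```

Call:
{"method": "arm_command", "body": {
  "plan": [
    [[0.002, -0.001, 0.001, 0, 0, 0, 0.01], [0.003, -0.0005, 0.001, 0, 0, 0, 0.01], [0.003, 0, 0, 0, 0, 0, 0.01], [0.001, 0, 0, 0, 0, 0, 0.01], [0, 0, 0, 0, 0, 0, 0.01]]
  ]
}}

```text
t: 58.72
tool_pos: [0.5805, 0.0096, 0.1505]
tool_rot: [-0.002, 1.575, 0.006]
contact_force: [-0.1, -0.2, -4.3]
opening: 0.0258
```

```bash
python3 -c "
from h import *
go(.582,.009,.15)"
```

```text
t 58.7167 pos [0.5805 0.0096 0.1505] open 0.025815459745709198 F [-0.1477 -0.1992 -4.3347]
shift in tool [ 0.0005 -0.0007  0.0015] turn deg [ 0.3031 -0.2385 -0.1579]
```

Lower the last bit, open wide, and check the bottle before rising.

Call:
{"method": "arm_command", "body": {
  "plan": [
    [[0.001, 0, 0.0005, 0, 0, 0, 0.01], [0.0005, 0, 0, 0, 0, 0, 0.01], [0, 0, 0, 0, 0, 0, 0.01], [0, 0, 0, 0, 0, 0, 0.07], [0, 0, 0, 0, 0, 0, 0.07], [0, 0, 0, 0, 0, 0, 0.07], [0, 0, 0, 0, 0, 0, 0.07], [0, 0, 0, 0, 0, 0, 0.07]]
  ]
}}

```text
t: 59.38
tool_pos: [0.5844, 0.009, 0.1543]
tool_rot: [-0.003, 1.566, 0.005]
contact_force: [0.1, 0.4, -0.1]
opening: 0.07
```

```bash
python3 -c "
from h import *
go(.582,.009,.15)
b=cv2.imread('pics/scene0.png');a=snap('scene','s12')[:,:,::-1].copy()
# bottle lower body/label region, start vs now
u,v,r,h=279,272,19,18
t=cv2.resize(b[v-h:v+h,u-r:u+r],None,fx=8,fy=8,interpolation=2);s=cv2.resize(a[v-h-10:v+h+10,u-r-12:u+r+12],None,fx=8,fy=8,interpolation=2)
_,m,_,l=cv2.minMaxLoc(cv2.matchTemplate(s,t,5));d=np.array(l)/8-[12,10];print(m,d,1e3*(ray('scene',u+d[0],v+d[1],.05)-ray('scene',u,v,.05)))"
```

```text
t 59.3833 pos [0.5844 0.009  0.1543] open 0.06995956478498161 F [ 0.0724  0.3792 -0.0962]
shift in tool [ 0.0042 -0.     -0.0025] turn deg [ 0.2826  0.2792 -0.0959]
0.9871894121170044 [ 0.875 -1.   ] [-2.7892  0.8359  0.    ]
```

Released within about 3 mm of its start spot. I'll rise slowly, watching the sideways drift.

Call:
{"method": "arm_command", "body": {
  "plan": [
    [[-0.004, 0, 0, 0, 0, 0, 0.07], [-0.008, 0, 0, 0, 0, 0, 0.07], [-0.01, 0, 0, 0, 0, 0, 0.07], [-0.01, 0, 0, 0, 0, 0, 0.07], [-0.006, 0, 0, 0, 0, 0, 0.07], [0, 0, 0, 0, 0, 0, 0.07]]
  ]
}}

```text
t: 59.93
tool_pos: [0.5849, 0.0089, 0.1978]
tool_rot: [-0.003, 1.564, 0.005]
contact_force: [0.1, -0.3, 0.3]
opening: 0.0697
```

Call:
{"method": "arm_command", "body": {
  "plan": [
    [[-0.01, 0, 0, 0, 0, 0, 0.07], [-0.02, 0, 0, 0, 0, 0, 0.07], [-0.02, 0, 0, 0, 0, 0, 0.07], [-0.01, 0.01, 0, 0, 0, 0, 0.07], [0, 0.02, 0, 0, 0, 0, 0.07], [0, 0.03, 0, 0, 0, 0, 0.07], [0, 0.03, 0, 0, 0, 0, 0.07], [0, 0.03, 0, 0, 0, 0, 0.07], [0, 0.03, 0, 0, 0, 0, 0.07], [0, 0.03, 0, 0, 0, 0, 0.07], [0, 0.03, 0, 0, 0, 0, 0.07], [0, 0.02, 0, 0, 0, 0, 0.07], [0, 0.008, 0, 0, 0, 0, 0.07], [0, 0.002, 0, 0, 0, 0, 0.07], [0, 0, 0, 0, 0, 0, 0.07]]
  ]
}}

```text
t: 61.18
tool_pos: [0.5817, 0.2653, 0.2672]
tool_rot: [0.0, 1.56, 0.006]
contact_force: [-0.1, 0.0, -0.2]
opening: 0.07
```

Run:
```python
from h import *
go(0.58,.3,.25)
for c in("scene","top"):
    snap(c,c+"G")
    for n in "short_can_mid tall_can_mid glass_bottle_mid water_bottle_mid can_sleeve_mid tumbler_mid".split():
        print(c,n,[(w(c,r["at"]).round(3).tolist(),round(r["conf"],2)) for r in mark_of(c,n)][:2])
for cam,D in dict(top=dict(tall=(275,201,16,.139),glass=(268,158,9,.19),water=(320,189,9,.17)),scene=dict(glass=(279,209,9,.19),water=(236,189,9,.17),body=(279,275,16,.05))).items():
  a=cv2.imread(f"pics/{cam}G.png");b=cv2.imread(f"pics/{cam}0.png")
  for k,(u,v,r,z) in D.items():
    t=cv2.resize(b[v-r:v+r,u-r:u+r],None,fx=8,fy=8,interpolation=2);s=cv2.resize(a[v-r-10:v+r+10,u-r-10:u+r+10],None,fx=8,fy=8,interpolation=2)
    _,m,_,l=cv2.minMaxLoc(cv2.matchTemplate(s,t,5)); d=np.array(l)/8-10
    print(cam,k,round(m,2),d,"mm",1e3*(ray(cam,u+d[0],v+d[1],z)-ray(cam,u,v,z)))
```

```text
t 61.1833 pos [0.5817 0.2653 0.2672] open 0.0700125306501877 F [-0.1466  0.0482 -0.2068]
shift in tool [ 0.0173  0.0346 -0.0018] turn deg [ 0.1987  0.5964 -0.2177]
scene short_can_mid [([0.503, -0.296, 0.052], 0.92), ([0.355, -0.003, 0.047], 0.83)]
scene tall_can_mid [([0.505, -0.004, 0.071], 0.92)]
scene glass_bottle_mid [([0.628, -0.3, 0.047], 0.17)]
scene water_bottle_mid [([0.532, -0.093, 0.088], 0.81)]
scene can_sleeve_mid [([0.63, -0.301, 0.044], 0.66)]
scene tumbler_mid [([0.379, -0.306, 0.044], 0.72)]
top short_can_mid [([0.353, 0.001, 0.045], 0.8), ([0.507, -0.3, 0.052], 0.66)]
top tall_can_mid [([0.503, -0.008, 0.069], 0.82)]
top glass_bottle_mid [([0.573, 0.013, 0.099], 0.67)]
top water_bottle_mid [([0.527, -0.091, 0.085], 0.86)]
top can_sleeve_mid [([0.626, -0.303, 0.045], 0.66)]
top tumbler_mid [([0.383, -0.303, 0.04], 0.63)]
top tall 0.97 [ 0.75  -1.125] mm [ 2.2005 -1.3701  0.    ]
top glass 0.99 [-0.5  1.5] mm [-2.7773  0.8239  0.    ]
top water 0.98 [ 0.625 -0.75 ] mm [ 1.4322 -1.1283  0.    ]
scene glass 0.86 [ 0.625 -0.75 ] mm [-2.1294  0.4267  0.    ]
scene water 0.99 [-0.875  0.25 ] mm [ 1.16   -1.2495 -0.    ]
scene body 0.98 [ 0.75  -0.875] mm [-2.3997  0.703   0.    ]
```

All three are within 3 mm of their start spots in both views, and the short can is centred. Handing in.

```bash
python3 -c "
from station import *
print(finish_job())"
```

```text
the job is handed in; nothing more can be done
None
```

The job is done and handed in at about 61 s of the 144 s allowed. I moved the glass bottle, water bottle and tall can to the mat, stood the short can on the coaster, then put the other three back in the tray.

Final checks, with the gripper well clear of everything:

| Item | Result |
|---|---|
| Short can | Upright; the pictures put it 2–6 mm from the coaster's centre |
| Tall can | Upright, about 2.6 mm from its start spot (top camera only) |
| Water bottle | Upright, about 1.8 mm from its start spot (both cameras) |
| Glass bottle | Upright, 2–3 mm from its start spot (both cameras) |
| Sleeve and tumbler | Measured where they were at the start |
| Pink can | Measured where it was at the start |

**Glass bottle corrected:** it ended up about 12 mm off when I first put it back in the tray. I re-gripped it, moved it back, opened the fingers wider and rose slowly.

**Checks that failed or disagreed:**
- In the last scene picture the network missed the glass bottle, so I relied on image matching in both cameras and on the network's find in the top picture.
- The 6 mm for the short can is a single top-view reading. The other views agree on about 2 mm.

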